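# Load the prism dial under its brake

## Task

Put the dial's brake on first: pull its lever towards you to the last notch, where it stays by itself, so that the dial is held; then open the drawer and plug every prism cell in it fully home into an empty nest of the dial. When all of them are in, press the release button so that the lever springs right back and the dial runs free, and shut the drawer fully. Leave the other parts on the bench and on the drawer unit where they lie.

Things in the scene. Friction and masses are not known exactly. Their poses are not given: they have to be found in the camera images.
- cell0: A prism cell: aluminium block on a brass foot, 40 (x) x 28 (y) x 32 mm tall, foot (lower 14 mm) bevelled 2.5 mm at the bottom, about 0.16 kg; a glass roof prism 32 x 20 mm stands 10 mm proud of its top. All cells are alike; 2 to 4 are present (None = absent), in a row in the drawer, long sides along the front, 56 mm apart, 76 mm behind the front panel. Origin: centre of its underside, z up.
- cell1: A prism cell: aluminium block on a brass foot, 40 (x) x 28 (y) x 32 mm tall, foot (lower 14 mm) bevelled 2.5 mm at the bottom, about 0.16 kg; a glass roof prism 32 x 20 mm stands 10 mm proud of its top. All cells are alike; 2 to 4 are present (None = absent), in a row in the drawer, long sides along the front, 56 mm apart, 76 mm behind the front panel. Origin: centre of its underside, z up.
- cell2: A prism cell: aluminium block on a brass foot, 40 (x) x 28 (y) x 32 mm tall, foot (lower 14 mm) bevelled 2.5 mm at the bottom, about 0.16 kg; a glass roof prism 32 x 20 mm stands 10 mm proud of its top. All cells are alike; 2 to 4 are present (None = absent), in a row in the drawer, long sides along the front, 56 mm apart, 76 mm behind the front panel. Origin: centre of its underside, z up.
- cell3: A prism cell: aluminium block on a brass foot, 40 (x) x 28 (y) x 32 mm tall, foot (lower 14 mm) bevelled 2.5 mm at the bottom, about 0.16 kg; a glass roof prism 32 x 20 mm stands 10 mm proud of its top. All cells are alike; 2 to 4 are present (None = absent), in a row in the drawer, long sides along the front, 56 mm apart, 76 mm behind the front panel. Origin: centre of its underside, z up.
- nest0 (a point): One of four alike nests on the dial, 90 degrees apart, 55 mm from its axis: dark steel frame 56 x 44 x 14 mm high round a hole 42 x 30 mm, 14 mm deep. Point: centre of the hole's floor (the dial's top face), where the underside of a fully home cell rests. The hole's long side is radial: this point's x axis (frame turns with the dial). Any cell fits, either way round.
- nest1 (a point): One of four alike nests on the dial, 90 degrees apart, 55 mm from its axis: dark steel frame 56 x 44 x 14 mm high round a hole 42 x 30 mm, 14 mm deep. Point: centre of the hole's floor (the dial's top face), where the underside of a fully home cell rests. The hole's long side is radial: this point's y axis (frame turns with the dial). Any cell fits, either way round.
- nest2 (a point): One of four alike nests on the dial, 90 degrees apart, 55 mm from its axis: dark steel frame 56 x 44 x 14 mm high round a hole 42 x 30 mm, 14 mm deep. Point: centre of the hole's floor (the dial's top face), where the underside of a fully home cell rests. The hole's long side is radial: this point's x axis (frame turns with the dial). Any cell fits, either way round.
- nest3 (a point): One of four alike nests on the dial, 90 degrees apart, 55 mm from its axis: dark steel frame 56 x 44 x 14 mm high round a hole 42 x 30 mm, 14 mm deep. Point: centre of the hole's floor (the dial's top face), where the underside of a fully home cell rests. The hole's long side is radial: this point's y axis (frame turns with the dial). Any cell fits, either way round.
- dial_center (a point): Centre of the dial's top face, 52 mm above the bench. Aluminium dial 180 mm across with a low hub, on a grey stand 30 mm high that reaches 130 mm towards the robot, 120 mm away from it, 95 mm left and 190 mm right of the dial's axis. z up.
- dial (a joint): Dial angle, rad, counter-clockwise from above; starts between -0.75 and 0.75. Turns almost freely while the brake is off; with the lever in its last notch it holds against about 1 N m.
- brake_lever (a joint): Brake lever angle, rad: 0 = off, upright, held by a spring; grows as its top is pulled to the robot; end stop 1.08. A pawl catches it at 0.31, 0.63 and 0.95 (first, second, last notch): pull past 1.0, let go, and it settles back to 0.95. Takes up to 9 N at the grip. It cannot go back until the release button is pressed.
- lever_grip (a point): Point on the axis of the lever's cream grip, 85 mm from the pivot. The grip is a round bar 17 to 21 mm across, from 50 to 105 mm from the pivot (the end); z points along the lever to its free end. The lever stands at the right of the stand, 155 mm right of the dial's axis.
- lever_pivot (a point): The lever's pivot, 88 mm above the bench, in the lever's mid-plane, between grey cheek plates 31 mm wide over all and 102 mm high. Frame fixed to the stand: x away from the robot, y left (the pivot's axis), z up. The lever's end swings from straight up (0) towards -x of this frame.
- release_button (a joint): Release button travel, m: 0 = up, 0.008 = fully down. It carries the pawl, so it bobs while the lever is pulled. Takes 2.8 N to start and about 6 N fully down. Held fully down for half a second it lets the lever spring right back; let go early, the lever catches in a lower notch.
- button_top (a point): Centre of the top of the round black release button, 26 mm across, 70 mm above the bench when up, pressed straight down. It stands 170 mm from the lever's pivot towards the robot, in the lever's plane, in a guide 40 mm across and 50 mm high. Frame as lever_pivot's.
- drawer (a joint): Drawer opening, m: 0 = shut, 0.150 = fully out; starts between 0 and 0.02. Slides towards the robot against 1.2 N of friction and stays where it is left. Inside, two low cross rails, 12 mm above the tray floor, keep the cells between 35 and 118 mm behind the inner face of the front panel (14 mm thick).
- drawer_handle (a point): Middle of the drawer's bar handle, 50 mm high: bar 11 mm thick, 110 mm long along y, its centre 35 mm before the front panel (top at 76 mm). Frame: x into the wooden unit (220 deep, 270 wide, 85 mm high), y left. Tray: floor 16 mm above the bench, sides 16 mm above the floor; 150 mm of it is clear of the unit when fully open.
- eyepiece: Bystander: matte black eyepiece housing, 42 mm across, 50 mm tall. Origin: centre of its underside.
- hood: Bystander: copper objective hood, a tube 60 mm across, 46 mm tall. Origin: centre of its underside.
- prism_plate: Bystander: steel prism plate with two holes, 80 x 52 x 5 mm. Origin: centre of its underside.
- ring0: Bystander: knurled brass retaining ring, 46 mm across, 9 mm high, lying on the bench. Origin: centre of its underside.
- ring1: Bystander: knurled brass retaining ring, 46 mm across, 9 mm high, lying on the bench. Origin: centre of its underside.
- ring2: Bystander: knurled brass retaining ring, 46 mm across, 9 mm high, lying on top of the drawer unit. Origin: centre of its underside.

How it is judged:
On the way, in this order (a step that is already met when the one before it is completed fails the run):
1. the brake lever rests by itself in its last notch, let go, before any cell is at the dial (value of joint brake_lever above 0.9 rad and value of joint release_button below 0.002 m and contact force between the fingers and brake_lever below 0.5 N and horizontal distance between each of cell0, cell1, cell2, cell3 and dial_center above 0.11 m), for 0.3 s.
2. every cell is fully home in a nest while the brake lever is still in its last notch (((horizontal distance between cell0 and nest0 below 0.004 m and z of cell0 in the frame of nest0 below 0.003 m and angle between cell0's own z axis and vertical below 0.06 rad) or (horizontal distance between cell0 and nest1 below 0.004 m and z of cell0 in the frame of nest1 below 0.003 m and angle between cell0's own z axis and vertical below 0.06 rad) or (horizontal distance between cell0 and nest2 below 0.004 m and z of cell0 in the frame of nest2 below 0.003 m and angle between cell0's own z axis and vertical below 0.06 rad) or (horizontal distance between cell0 and nest3 below 0.004 m and z of cell0 in the frame of nest3 below 0.003 m and angle between cell0's own z axis and vertical below 0.06 rad)) and ((horizontal distance between cell1 and nest0 below 0.004 m and z of cell1 in the frame of nest0 below 0.003 m and angle between cell1's own z axis and vertical below 0.06 rad) or (horizontal distance between cell1 and nest1 below 0.004 m and z of cell1 in the frame of nest1 below 0.003 m and angle between cell1's own z axis and vertical below 0.06 rad) or (horizontal distance between cell1 and nest2 below 0.004 m and z of cell1 in the frame of nest2 below 0.003 m and angle between cell1's own z axis and vertical below 0.06 rad) or (horizontal distance between cell1 and nest3 below 0.004 m and z of cell1 in the frame of nest3 below 0.003 m and angle between cell1's own z axis and vertical below 0.06 rad)) and ((horizontal distance between cell2 and nest0 below 0.004 m and z of cell2 in the frame of nest0 below 0.003 m and angle between cell2's own z axis and vertical below 0.06 rad) or (horizontal distance between cell2 and nest1 below 0.004 m and z of cell2 in the frame of nest1 below 0.003 m and angle between cell2's own z axis and vertical below 0.06 rad) or (horizontal distance between cell2 and nest2 below 0.004 m and z of cell2 in the frame of nest2 below 0.003 m and angle between cell2's own z axis and vertical below 0.06 rad) or (horizontal distance between cell2 and nest3 below 0.004 m and z of cell2 in the frame of nest3 below 0.003 m and angle between cell2's own z axis and vertical below 0.06 rad)) and ((horizontal distance between cell3 and nest0 below 0.004 m and z of cell3 in the frame of nest0 below 0.003 m and angle between cell3's own z axis and vertical below 0.06 rad) or (horizontal distance between cell3 and nest1 below 0.004 m and z of cell3 in the frame of nest1 below 0.003 m and angle between cell3's own z axis and vertical below 0.06 rad) or (horizontal distance between cell3 and nest2 below 0.004 m and z of cell3 in the frame of nest2 below 0.003 m and angle between cell3's own z axis and vertical below 0.06 rad) or (horizontal distance between cell3 and nest3 below 0.004 m and z of cell3 in the frame of nest3 below 0.003 m and angle between cell3's own z axis and vertical below 0.06 rad)) and value of joint brake_lever above 0.9 rad), for 0.2 s.
3. the button has let the brake lever spring right back (value of joint brake_lever below 0.06 rad), for 0.2 s.
At the end, for the whole second after the job is handed in: Every cell present stands fully home in a nest of the dial (within 4 mm of the nest's centre and 3 mm of its floor), the brake lever is back upright (under 0.06 rad), the button is up, the dial is still and the drawer is shut to within 5 mm (((horizontal distance between cell0 and nest0 below 0.004 m and z of cell0 in the frame of nest0 below 0.003 m and angle between cell0's own z axis and vertical below 0.06 rad) or (horizontal distance between cell0 and nest1 below 0.004 m and z of cell0 in the frame of nest1 below 0.003 m and angle between cell0's own z axis and vertical below 0.06 rad) or (horizontal distance between cell0 and nest2 below 0.004 m and z of cell0 in the frame of nest2 below 0.003 m and angle between cell0's own z axis and vertical below 0.06 rad) or (horizontal distance between cell0 and nest3 below 0.004 m and z of cell0 in the frame of nest3 below 0.003 m and angle between cell0's own z axis and vertical below 0.06 rad)) and ((horizontal distance between cell1 and nest0 below 0.004 m and z of cell1 in the frame of nest0 below 0.003 m and angle between cell1's own z axis and vertical below 0.06 rad) or (horizontal distance between cell1 and nest1 below 0.004 m and z of cell1 in the frame of nest1 below 0.003 m and angle between cell1's own z axis and vertical below 0.06 rad) or (horizontal distance between cell1 and nest2 below 0.004 m and z of cell1 in the frame of nest2 below 0.003 m and angle between cell1's own z axis and vertical below 0.06 rad) or (horizontal distance between cell1 and nest3 below 0.004 m and z of cell1 in the frame of nest3 below 0.003 m and angle between cell1's own z axis and vertical below 0.06 rad)) and ((horizontal distance between cell2 and nest0 below 0.004 m and z of cell2 in the frame of nest0 below 0.003 m and angle between cell2's own z axis and vertical below 0.06 rad) or (horizontal distance between cell2 and nest1 below 0.004 m and z of cell2 in the frame of nest1 below 0.003 m and angle between cell2's own z axis and vertical below 0.06 rad) or (horizontal distance between cell2 and nest2 below 0.004 m and z of cell2 in the frame of nest2 below 0.003 m and angle between cell2's own z axis and vertical below 0.06 rad) or (horizontal distance between cell2 and nest3 below 0.004 m and z of cell2 in the frame of nest3 below 0.003 m and angle between cell2's own z axis and vertical below 0.06 rad)) and ((horizontal distance between cell3 and nest0 below 0.004 m and z of cell3 in the frame of nest0 below 0.003 m and angle between cell3's own z axis and vertical below 0.06 rad) or (horizontal distance between cell3 and nest1 below 0.004 m and z of cell3 in the frame of nest1 below 0.003 m and angle between cell3's own z axis and vertical below 0.06 rad) or (horizontal distance between cell3 and nest2 below 0.004 m and z of cell3 in the frame of nest2 below 0.003 m and angle between cell3's own z axis and vertical below 0.06 rad) or (horizontal distance between cell3 and nest3 below 0.004 m and z of cell3 in the frame of nest3 below 0.003 m and angle between cell3's own z axis and vertical below 0.06 rad)) and value of joint brake_lever below 0.06 rad and value of joint release_button below 0.002 m and value of joint drawer below 0.005 m and velocity of joint dial between -0.1 and 0.1 rad/s); the robot touches nothing.
It fails at once if another part on the bench or on the drawer unit is pushed more than 30 mm (distance of any of eyepiece, ring0, ring1, ring2, hood, prism_plate from where it was at the start of the episode above 0.03 m).
Of cell0, cell1, cell2, cell3 only 2 to 4 are there at a start; the rules pass over those that are not, and their reading is None.
At some moment in a run one of cell0, cell1, cell2, cell3 may be knocked a few centimetres aside while the robot is not near it.
It also fails if it takes over 210 s, if anything falls off the work surface, if the arm or the gripper's body presses on something with over 40 N, if the wrist force passes 120 N, or if a joint passes its speed limit or range.

## Robot

A 7-joint arm with a two-finger parallel gripper is mounted at the origin on the work surface. World frame = base frame: x ahead of the robot, y to its left, z up, the work surface at z = 0. Lengths are in m, angles in rad, forces in N, time in s.
With the tool pointing down it reaches from about 0.4 to 0.875 m from the base axis. Payload 6.5 kg.
Tool frame: the origin (TCP) lies at the very end of the fingers, on their centre line; the grasp point (between the pads) lies 19 mm behind it; z points along the fingers, y is the line along which they close (so a half turn about z gives the same grasp; the last joint's range is limited). The gripper opens to 85 mm and grips with 20 to 120 N. Pads are 22 mm wide; open, the fingers measure 114 mm over their backs; the gripper's body (76 mm by 85 mm) begins 54 mm behind the grasp point. The pads swing forward as they close: fully open they stand 13 mm farther back than shut.
Start: joints at [1.115, 0.536, -0.004, 1.538, 0.003, 1.067, -0.071], TCP at [0.247, -0.601, 0.231] pointing down, gripper open.
Joint ranges: [-2.7, 2.7], [-0.37, 2.16], [-1.27, 1.26], [0.24, 2.4], [-1.31, 4.45], [0.19, 1.91], [-2.76, 2.76]. Speed limits (rad/s): [2.39, 2.39, 3.14, 3.14, 3.14, 3.14, 3.14].

## Interface

Orientations are given as a 3x3 rotation matrix whose columns are the frame's x, y, z axes.
In Python, from workcell import read_state, read_camera, camera_params, close_job gives the robot as it stands.
- The arm moves only by the tool move_arm, never from a script. Its arguments are lists of equal length, an entry for each row: "translation": the shift along the tool's x, y, z in units of 750 mm (1.0 is 750 mm), a list of three; "rotation": the turn, a rotation vector about the tool's x, y, z in units of 180 degrees (1.0 is 180 degrees), a list of three; "gripper": the opening, from 0 (shut) to 1 (fully open). A call has 1 to 8 rows; each row shifts and turns the commanded pose from where the row before left it, along the tool's axes as they then stand; what a row does not reach is not made up. A row lasts 1/10 s, in which the tool goes at most 50 mm and 8.59 degrees, less where a joint would pass 70% of its speed; a pose out of reach is approached as far as the arm can. A call with a number of a shift or a turn outside -1 to 1 is refused whole. A call with a gripper value outside its range is refused whole. The fingers move at their own pace and stop on an object; "force" is the grip in N (left out, the last holds). Time passes only in rows, so rows that do not move let the fingers close. It gives the time, the measured TCP pose, the force, the opening and the grip force at its end, in the units of the state.
- read_state(): the state, without advancing time (a new reading comes with each control period).
- read_camera(name): name is "scene" or "top" or "wrist"; returns the picture (384x512x3 uint8, red, green, blue); there is no depth.
- camera_params(name): a dict with "K" (3x3 intrinsics, pixels), "world_to_cam" (4x4, takes a point from world to camera coordinates). Camera axes: x right, y up, looking along -z (the intrinsics and any distortion apply to the point x, -y, -z); pixel columns grow to the right and rows downward; lengths in m; the calibration is good to about 2 mm. A picture is of the moment at which its call begins: read the wrist's pose just before it. camera_params takes no time and is no camera call; for the wrist camera it gives the pose at the moment of the call.
- close_job(): hands the job in; it is judged then, once.
The state is a dict: "time": time; "qpos": joint angles; "joint_velocities": joint speeds; "effort": joint torques, N m; "position": TCP position; "orientation": TCP orientation; "ft_force": force on the tool from outside, world axes, zero at the start; "moment": the same for the moment, N m; "grip_width": opening from 0.0 (shut) to 1.0 (fully open); "gripper_force": force on a finger pad.
Only numpy, scipy, OpenCV 4.12 (cv2) and the standard library are available. Lean on these libraries where they do the work, as an engineer would, in place of code of your own. Each camera call takes 0.05 s, during which the arm holds its last target. There are 200 camera calls.

## Working session

There is one attempt and no reset: what is moved stays moved. The work goes in short steps, Python scripts to look and compute and a tool call to move; the robot and the scene stay as the last step left them, time stands still between calls to the robot, and variables do not carry over. Pictures are saved under pics/ and viewed, at most 14 in all, crops included, and the job is handed in when it is done.

Besides the shell and the picture viewer there is one more tool, called after "Call:" in YAML: its name, and indented under it one key for each argument. move_arm: Moves the arm, as the interface text tells. Shifts and turns lie within -1 to 1; 1 stands for 750 mm of shift or 180 degrees of turn. Its arguments: {"type":"object","properties":{"translation":{"type":"array","items":{"type":"array","items":{"type":"number","minimum":-1,"maximum":1}}},"rotation":{"type":"array","items":{"type":"array","items":{"type":"number","minimum":-1,"maximum":1}}},"gripper":{"type":"array","items":{"type":"number"}},"force":{"type":"number"}},"required":["translation","rotation","gripper"]}

```bash
mkdir -p pics; cat > h.py <<'E'
import numpy as np, cv2
from workcell import *
def snap(n,f):
    s=read_state(); P=camera_params(n); im=read_camera(n)
    cv2.imwrite('pics/'+f+'.png',im[:,:,::-1]); np.savez('pics/'+f,K=P['K'],T=P['world_to_cam'],im=im)
    return im,P
def ld(f):
    d=np.load('pics/'+f+'.npz'); return d['K'],d['T']
def proj(f,X):
    K,T=ld(f); X=np.atleast_2d(X); c=X@T[:3,:3].T+T[:3,3]; c=c*[1,-1,-1]; p=c@K.T; return p[:,:2]/p[:,2:]
def ray(f,uv):
    K,T=ld(f); d=np.linalg.inv(K)@[uv[0],uv[1],1.]; d=d*[1,-1,-1]; R=T[:3,:3]; return -R.T@T[:3,3], R.T@d
def onz(f,uv,z):
    o,d=ray(f,uv); return o+d*(z-o[2])/d[2]
def tri(*obs):
    A=np.zeros((3,3));b=np.zeros(3)
    for f,uv in obs:
        o,d=ray(f,uv); d=d/np.linalg.norm(d); M=np.eye(3)-np.outer(d,d); A+=M;b+=M@o
    return np.linalg.solve(A,b)
E
python3 - <<'E'
from h import *
np.set_printoptions(precision=4,suppress=True)
for n in('scene','top','wrist'):
    im,P=snap(n,n+'0'); print(n,P)
s=read_state(); print(s)
a=cv2.imread('pics/scene0.png');b=cv2.imread('pics/top0.png')
E
```

```text
scene {'K': array([[367.544 ,   0.    , 261.8544],
       [  0.    , 367.544 , 191.905 ],
       [  0.    ,   0.    ,   1.    ]]), 'world_to_cam': array([[ 0.8889,  0.4579, -0.0164, -0.5413],
       [-0.3539,  0.7089,  0.61  ,  0.1335],
       [ 0.2909, -0.5365,  0.7922, -1.4522],
       [ 0.    ,  0.    ,  0.    ,  1.    ]])}
top {'K': array([[399.9941,   0.    , 261.7038],
       [  0.    , 399.9941, 192.734 ],
       [  0.    ,   0.    ,   1.    ]]), 'world_to_cam': array([[ 0.0247, -0.9997, -0.0005, -0.0019],
       [ 0.9965,  0.0245,  0.0793, -0.6022],
       [-0.0793, -0.0025,  0.9968, -1.4747],
       [ 0.    ,  0.    ,  0.    ,  1.    ]])}
wrist {'K': array([[318.2141,   0.    , 251.9709],
       [  0.    , 318.2141, 191.9414],
       [  0.    ,   0.    ,   1.    ]]), 'world_to_cam': array([[ 0.3803, -0.9249, -0.0031, -0.6483],
       [ 0.8818,  0.3636, -0.3003,  0.0395],
       [ 0.2788,  0.1115,  0.9538, -0.3799],
       [ 0.    ,  0.    ,  0.    ,  1.    ]])}
{'time': 0.15, 'qpos': array([ 1.1148,  0.537 , -0.0044,  1.5386,  0.0026,  1.0673, -0.0712]), 'joint_velocities': array([-0.0005, -0.0006, -0.0004, -0.0009, -0.001 ,  0.0016,  0.0002]), 'effort': array([  0.0005, -58.3787,   1.0487, -25.9352,   0.0123,   0.0065,
         0.    ]), 'position': array([ 0.2468, -0.6008,  0.2306]), 'orientation': array([[ 0.925 ,  0.38  , -0.0006],
       [ 0.38  , -0.925 ,  0.0012],
       [-0.0001, -0.0014, -1.    ]]), 'ft_force': array([-0.9108, -0.8598,  0.0174]), 'moment': array([ 0.0723,  0.0028, -0.0119]), 'gripper_force': 0.0, 'grip_width': 1.0024651521288348}
```

View pics/top0.png

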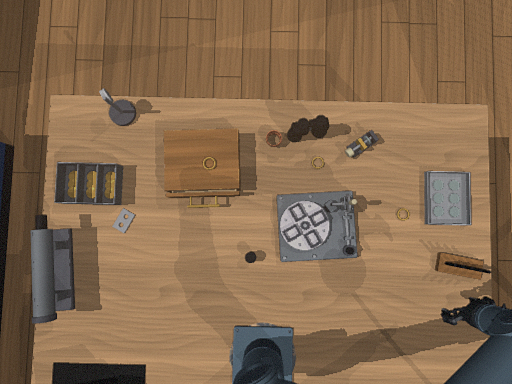

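View pics/scene0.png

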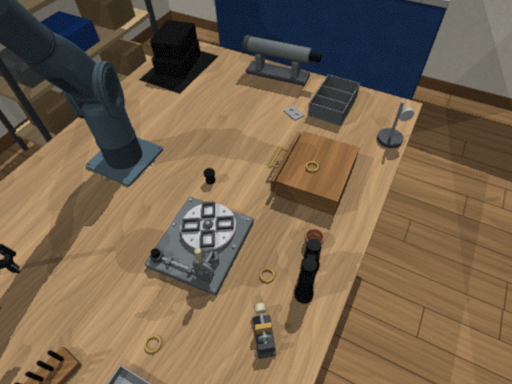

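The top view shows the dial at about (305,225), the lever and button on the right at about (350,203) and (348,250), the drawer handle at about (205,201), and the eyepiece at (250,257). The scene view agrees. I'll zoom in on both views.

```bash
python3 - <<'E'
from h import *
a=cv2.imread('pics/top0.png')[120:270,160:365]; b=cv2.imread('pics/scene0.png')[190:300,140:260]
a=cv2.resize(a,None,fx=2.2,fy=2.2,interpolation=3); b=cv2.resize(b,(330,302),interpolation=3)
c=np.zeros((330,a.shape[1]+b.shape[1],3),np.uint8); c[:a.shape[0],:a.shape[1]]=a; c[:302,a.shape[1]:]=b
cv2.imwrite('pics/z0.png',c); print(c.shape)
for f,uv,z in [('top0',(305,225),.052),('top0',(206,202),.05),('top0',(353,202),.18),('top0',(348,250),.07),('top0',(202,160),.085),('top0',(164,190),.085),('top0',(240,190),.085)]: print(uv,onz(f,uv,z))
E
```

```text
(330, 781, 3)
(305, 225) [ 0.48550694 -0.14815153  0.052     ]
(206, 202) [0.56077643 0.21665712 0.05      ]
(353, 202) [ 0.56603419 -0.29385396  0.18      ]
(348, 250) [ 0.39984005 -0.30196222  0.07      ]
(202, 160) [0.71061042 0.23160755 0.085     ]
(164, 190) [0.59838991 0.36424639 0.085     ]
(240, 190) [0.60511696 0.09103226 0.085     ]
```

View pics/z0.png

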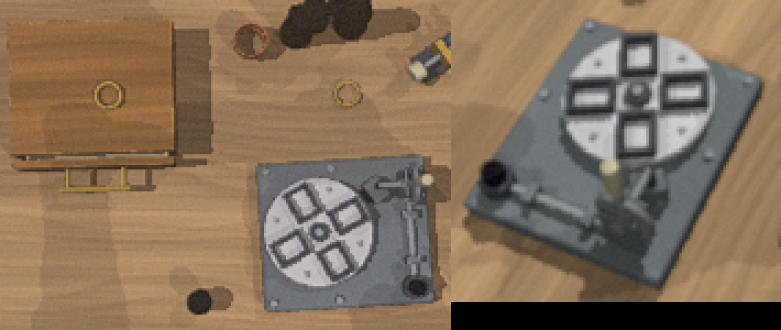

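```bash
python3 - <<'E'
from h import *
np.set_printoptions(precision=4,suppress=True)
T=lambda x,y:('top0',(160+x/2.2-.3,120+y/2.2-.3)); S=lambda x,y:('scene0',(140+(x-451)/2.75-.3,190+y/2.75-.3))
print('grip end',tri(T(428,180),S(611,165)))
print('button',tri(T(417,286),S(494,170)))
print('hub',tri(T(319,232),S(637,93)))
for z in(.19,):print(onz(*T(428,180),z),onz(*S(611,167),z))
print(onz(*T(417,286),.07),onz(*S(494,170),.07),onz(*T(319,232),.06),onz(*S(637,91),.06))
for p in [(65,191),(128,191),(12,163),(174,162)]: print(onz(*T(*p),.055 if p[1]>180 else .076))
c=[onz(*T(*p),.03) for p in [(257,164),(421,156),(435,301),(262,311)]];print(np.array(c))
E
```

```text
grip end [ 0.5689 -0.2917  0.1988]
button [ 0.4023 -0.3049  0.0722]
hub [ 0.486  -0.1449  0.0645]
[ 0.5671 -0.2957  0.19  ] [ 0.5688 -0.2883  0.19  ]
[ 0.401  -0.3064  0.07  ] [ 0.4023 -0.3033  0.07  ] [ 0.4849 -0.1462  0.06  ] [ 0.4835 -0.1395  0.06  ]
[0.5425 0.2767 0.055 ]
[0.545  0.1719 0.055 ]
[0.5855 0.3617 0.076 ]
[0.5937 0.0956 0.076 ]
[[ 0.5973 -0.0425  0.03  ]
 [ 0.6177 -0.3203  0.03  ]
 [ 0.3746 -0.3455  0.03  ]
 [ 0.3508 -0.0562  0.03  ]]
```

The zoom shows four empty nests, the lever grip end at zoom (428,180), the button at (417,286) and the hub at (319,232). The stand is yawed by about +4.5° and the drawer by about +1.6°. Next I'll move the wrist camera over the stand.

```bash
cat >> h.py <<'E'
from scipy.spatial.transform import Rotation as Ro
def Rd(yaw,tilt=0):  # tool pointing down, tool x at yaw (deg); tilt about tool y
    y=np.radians(yaw); return np.array([[np.cos(y),np.sin(y),0],[np.sin(y),-np.cos(y),0],[0,0,-1]])@Ro.from_euler('y',tilt,degrees=True).as_matrix()
def go(p,R=None,start=None):
    s=read_state(); R0=s['orientation']; p0=s['position'] if start is None else start[0]
    if start is not None: R0=start[1]
    if R is None: R=R0
    rv=Ro.from_matrix(R0.T@R).as_rotvec()/np.pi; t=R.T@(np.array(p)-p0)/.75
    print('rot',rv.round(4),'rows',np.ceil(np.abs(rv).max()/.0477),'then trans',t.round(4),'rows',np.ceil(np.linalg.norm(t)/.0667))
    return p,R
E
python3 - <<'E'
from h import *
go([.50,-.24,.28],Rd(4.5))
E
```

```text
rot [-0.0004  0.0001  0.0991] rows 3.0 then trans [ 0.3743 -0.4531 -0.0659] rows 9.0
```

Call:
move_arm:
  translation:
    - [0,0,-0.033]
    - [0,0,-0.033]
    - [0,0,0]
    - [0.04,-0.05,0]
    - [0.04,-0.05,0]
    - [0.04,-0.05,0]
    - [0.04,-0.05,0]
    - [0.04,-0.05,0]
  rotation:
    - [0,0,0.033]
    - [0,0,0.033]
    - [0,0,0.033]
    - [0,0,0]
    - [0,0,0]
    - [0,0,0]
    - [0,0,0]
    - [0,0,0]
  gripper: [1,1,1,1,1,1,1,1]

```text
time: 0.95
position: [0.3824, -0.4007, 0.2807]
orientation: [[0.997, 0.079, -0.0], [0.079, -0.997, 0.0], [-0.0, -0.0, -1.0]]
ft_force: [1.5, -0.3, 0.9]
grip_width: 1.001
gripper_force: 0.0
```

Call:
move_arm:
  translation:
    - [0.04,-0.05,0]
    - [0.04,-0.05,0]
    - [0.04,-0.05,0]
    - [0.04,-0.05,0]
    - [0.014,-0.003,0]
    - [0,0,0]
    - [0,0,0]
  rotation:
    - [0,0,0]
    - [0,0,0]
    - [0,0,0]
    - [0,0,0]
    - [0,0,0]
    - [0,0,0]
    - [0,0,0]
  gripper: [1,1,1,1,1,1,1]

```text
time: 1.65
position: [0.4989, -0.2418, 0.2805]
orientation: [[0.997, 0.077, -0.001], [0.077, -0.997, -0.001], [-0.001, 0.001, -1.0]]
ft_force: [-0.2, -0.4, 0.2]
grip_width: 0.996
gripper_force: 0.0
```

```bash
python3 - <<'E'
from h import *
snap('wrist','w1'); s=read_state(); print(s['position'],s['time'])
cv2.imwrite('pics/w1v.png',cv2.resize(cv2.imread('pics/w1.png'),(768,576),interpolation=3))
E
```

```text
[ 0.49853172 -0.24229847  0.28050396] 1.7
```

View pics/w1v.png

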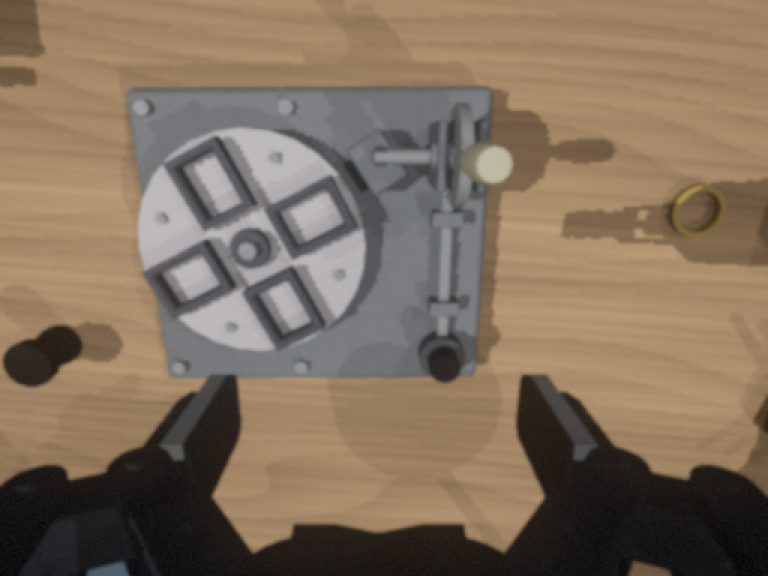

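The wrist view, in view pixels, shows the hub at (253,246), the grip end at (493,163), the button top at (444,364), the stand corners at (129,89), (491,88), (475,376) and (170,377), and the nest frames around (313,216), (212,184), (191,280) and (286,306). I'll fit the stand pose from these.

```bash
cat > fit.py <<'E'
from h import *
from scipy.optimize import least_squares
np.set_printoptions(precision=4,suppress=True)
pts={'grip':([0,-.155,.193],(493,163)),'btn':([-.170,-.155,.070],(444,364)),
'c1':([.12,.095,.03],(130,90)),'c2':([.12,-.19,.03],(491,89)),'c3':([-.13,-.19,.03],(475,376)),'c4':([-.13,.095,.03],(170,377))}
X=np.array([v[0] for v in pts.values()]); U=np.array([v[1] for v in pts.values()])/1.5-.17
N=np.array([(313,216),(212,184),(191,280),(286,306)])/1.5-.17
def W(p,Q): 
    c,s=np.cos(p[2]),np.sin(p[2]); return Q@np.array([[c,s,0],[-s,c,0],[0,0,1]])+[p[0],p[1],p[4]]
def nests(p,z=.066): 
    a=p[3]+np.array([-1,0,1,2])*np.pi/2; return W(p,np.c_[.055*np.cos(a),.055*np.sin(a),0*a+z])
def res(p):
    return np.r_[(proj('w1',W(p,X))-U).ravel(),(proj('w1',nests(p)[[0,1,2,3]])-N).ravel()]
r=least_squares(res,[.485,-.146,.08,.5,0]); p=r.x
E
python3 - <<'E'
from fit import *
print(p,np.degrees(p[2:4]),'rms',np.sqrt(np.mean(r.fun**2))); print(r.fun.reshape(-1,2))
print('pivot',W(p,np.array([[0,-.155,.088],[-.17,-.155,.07],[0,0,.052]]))); print(nests(p,.052))
print('top proj', proj('top0',W(p,np.array([[0,-.155,.193],[-.17,-.155,.07]]))), proj('scene0',W(p,np.array([[0,-.155,.193],[-.17,-.155,.07]]))))
E
```

```text
[ 0.4941 -0.1399  0.1868  0.3656 -0.032 ] [10.7044 20.95  ] rms 17.51719359708592
[[-13.6423  53.8813]
 [  8.3487  22.1807]
 [ -3.2242   1.4644]
 [-13.5281 -25.6225]
 [  5.9624 -26.9183]
 [ 15.5878  -8.1956]
 [  0.0946 -10.5703]
 [  4.2045  -9.4504]
 [  5.2656 -12.874 ]
 [  1.9053 -12.1606]]
pivot [[ 0.5229 -0.2922  0.056 ]
 [ 0.3558 -0.3238  0.038 ]
 [ 0.4941 -0.1399  0.02  ]]
[[ 0.5229 -0.1867  0.02  ]
 [ 0.5409 -0.1111  0.02  ]
 [ 0.4652 -0.0931  0.02  ]
 [ 0.4473 -0.1688  0.02  ]]
top proj [[351.1594 215.0279]
 [351.9986 261.714 ]] [[184.7898 249.9804]
 [141.8164 255.7267]]
```

```bash
python3 - <<'E'
from fit import *
print(ld('w1')[1]); s=read_state(); print(s['position'])
for k,(x,uv) in pts.items(): print(k,onz('w1',np.array(uv)/1.5-.17,x[2]))
for n in N: print(onz('w1',n,.066))
print(onz('w1',np.array((253,246))/1.5,.06))
E
```

```text
[[ 0.0775 -0.997  -0.0011 -0.2791]
 [ 0.9505  0.0742 -0.3019 -0.402 ]
 [ 0.301   0.0223  0.9534 -0.5704]
 [ 0.      0.      0.      1.    ]]
[ 0.4985 -0.2423  0.2805]
grip [ 0.568  -0.2895  0.193 ]
btn [ 0.4038 -0.3024  0.07  ]
c1 [ 0.5948 -0.044   0.03  ]
c2 [ 0.6167 -0.3181  0.03  ]
c3 [ 0.3744 -0.3397  0.03  ]
c4 [ 0.3516 -0.0613  0.03  ]
[ 0.5155 -0.1911  0.066 ]
[ 0.5332 -0.1165  0.066 ]
[ 0.4582 -0.0982  0.066 ]
[ 0.4425 -0.1724  0.066 ]
[ 0.4875 -0.1451  0.06  ]
```

```bash
python3 - <<'E'
s=open('fit.py').read()
s=s.replace("def res(p):\n","def res(p):\n    X[0,0]=p[5];X[1,0]=p[5]-.17\n").replace(".5,0])",".5,0,.07])")
open('fit.py','w').write(s)
E
python3 - <<'E'
from fit import *
print(p,np.degrees(p[2:4]),'rms',np.sqrt(np.mean(r.fun**2))); print(r.fun.reshape(-1,2))
Q=np.array([[p[5],-.155,.088],[p[5],-.155,.193],[p[5]-.17,-.155,.07],[0,0,.052]])
print(W(p,Q)); print(nests(p,.052))
print('top proj', proj('top0',W(p,Q)), proj('scene0',W(p,Q)))
E
```

```text
[ 0.4841 -0.1422  0.078   0.4732 -0.0104  0.0718] [ 4.4678 27.1105] rms 0.7749756648521772
[[-1.1561 -0.2257]
 [-0.0507  0.2857]
 [-0.8073 -1.0269]
 [ 1.724  -0.4989]
 [-0.486  -0.1498]
 [ 0.5809 -0.8483]
 [-0.6922  0.7036]
 [ 0.3398  0.9718]
 [ 0.9473 -0.3026]
 [ 0.3525  1.0725]]
[[ 0.5678 -0.2911  0.0776]
 [ 0.5678 -0.2911  0.1826]
 [ 0.3983 -0.3043  0.0596]
 [ 0.4841 -0.1422  0.0416]]
[[ 0.5129 -0.189   0.0416]
 [ 0.5309 -0.1134  0.0416]
 [ 0.4553 -0.0953  0.0416]
 [ 0.4372 -0.171   0.0416]]
top proj [[345.7925 203.0938]
 [352.3586 201.4133]
 [348.0408 250.2637]
 [303.0652 225.3426]] [[203.0189 269.7446]
 [197.4163 252.437 ]
 [154.9029 252.9065]
 [207.8008 226.5237]]
```

```bash
cat >> fit.py <<'E'
T0=np.array([(428,180),(417,286)])/2.2+[160,120]-.3; S0=np.array([((611-451),165),((494-451),170)])/2.75+[140,190]-.3
def res2(p): return np.r_[res(p),(proj('top0',W(p,X[:2]))-T0).ravel()*2,(proj('scene0',W(p,X[:2]))-S0).ravel()*2]
r=least_squares(res2,p); p=r.x
E
python3 - <<'E'
from fit import *
Q=lambda:np.array([[p[5],-.155,.088],[p[5],-.155,.193],[p[5]-.17,-.155,.07],[0,0,.052]])
print(p,np.degrees(p[2:4]),'rms',np.sqrt(np.mean(r.fun**2))); print(r.fun.reshape(-1,2)); print(W(p,Q())); print(nests(p,.052))
r=least_squares(lambda q:res2(np.r_[q[:4],0,q[4]]),p[[0,1,2,3,5]]); q=r.x; p=np.r_[q[:4],0,q[4]]
print('z=0',p,'rms',np.sqrt(np.mean(r.fun**2)));print(r.fun.reshape(-1,2)); print(W(p,Q())); print(nests(p,.052))
E
```

```text
[ 0.4844 -0.1421  0.0788  0.4721 -0.0079  0.0716] [ 4.5143 27.0482] rms 1.5175859365615154
[[-0.4445 -0.398 ]
 [ 0.2767  1.0095]
 [-1.9867 -1.4465]
 [ 2.155  -1.1346]
 [-0.0553  0.398 ]
 [-0.1014 -0.153 ]
 [-0.9879  0.7933]
 [-0.4123  0.9004]
 [ 0.1352  0.0306]
 [-0.0506  1.5341]
 [-3.4858 -0.4388]
 [-2.0816  1.0774]
 [-1.0368  4.6102]
 [-1.1597  2.0966]]
[[ 0.568  -0.291   0.0801]
 [ 0.568  -0.291   0.1851]
 [ 0.3985 -0.3044  0.0621]
 [ 0.4844 -0.1421  0.0441]]
[[ 0.5132 -0.189   0.0441]
 [ 0.5313 -0.1134  0.0441]
 [ 0.4556 -0.0953  0.0441]
 [ 0.4375 -0.1709  0.0441]]
z=0 [ 0.4855 -0.1427  0.0803  0.47    0.      0.0717] rms 2.2898533575321673
[[ 2.9854 -1.6924]
 [ 1.7792  3.023 ]
 [-5.2185 -2.9701]
 [ 4.2206 -3.0648]
 [ 1.6875  2.2957]
 [-2.002   2.0169]
 [-1.4154  1.0349]
 [-2.3354  0.6268]
 [-1.9987  1.0932]
 [-0.8465  3.0048]
 [-2.1607 -1.4889]
 [-0.7652  0.6297]
 [-1.3121  2.3859]
 [-2.0139  0.2925]]
[[ 0.5693 -0.2914  0.088 ]
 [ 0.5693 -0.2914  0.193 ]
 [ 0.3999 -0.3051  0.07  ]
 [ 0.4855 -0.1427  0.052 ]]
[[ 0.5142 -0.1896  0.052 ]
 [ 0.5324 -0.1139  0.052 ]
 [ 0.4567 -0.0958  0.052 ]
 [ 0.4386 -0.1714  0.052 ]]
```

```bash
python3 - <<'E'
from h import *
a=go([.5687,-.2914,.28],Rd(4.5)); go([.5687,-.2914,.151],start=a)
E
```

```text
rot [ 0.0002  0.0004 -0.0008] rows 1.0 then trans [0.0881 0.0726 0.0007] rows 2.0
rot [0. 0. 0.] rows 0.0 then trans [0.    0.    0.172] rows 3.0
```

Call:
move_arm:
  translation:
    - [0.044,0.036,0]
    - [0.044,0.036,0]
    - [0,0,0]
    - [0,0,0.058]
    - [0,0,0.057]
    - [0,0,0.057]
    - [0,0,0]
    - [0,0,0]
  rotation:
    - [0,0,0]
    - [0,0,0]
    - [0,0,0]
    - [0,0,0]
    - [0,0,0]
    - [0,0,0]
    - [0,0,0]
    - [0,0,0]
  gripper: [1,1,1,1,1,1,1,1]

```text
time: 2.5
position: [0.5691, -0.2903, 0.1524]
orientation: [[0.997, 0.077, -0.001], [0.077, -0.997, -0.0], [-0.001, 0.0, -1.0]]
ft_force: [-0.9, 0.4, 0.3]
grip_width: 1.002
gripper_force: 0.0
```

Call:
move_arm:
  translation:
    - [0,0,0]
    - [0,0,0]
    - [0,0,0]
    - [0,0,0]
    - [0,0,0]
    - [0,0,0]
    - [0,0,0]
    - [0,0,0]
  rotation:
    - [0,0,0]
    - [0,0,0]
    - [0,0,0]
    - [0,0,0]
    - [0,0,0]
    - [0,0,0]
    - [0,0,0]
    - [0,0,0]
  gripper: [0,0,0,0,0,0,0,0]
  force: 50

```text
time: 3.3
position: [0.5705, -0.2908, 0.1529]
orientation: [[0.997, 0.078, 0.002], [0.078, -0.997, -0.002], [0.002, 0.002, -1.0]]
ft_force: [-1.1, -5.0, 6.5]
grip_width: 0.222
gripper_force: 49.4
```

Call:
move_arm:
  translation:
    - [-0.0163,0,0.001]
    - [-0.016,0,0.004]
    - [-0.015,0,0.006]
    - [-0.014,0,0.008]
    - [-0.013,0,0.01]
    - [-0.011,0,0.012]
    - [-0.007,0,0.009]
    - [-0.003,0,0.006]
  rotation:
    - [0,0,0]
    - [0,0,0]
    - [0,0,0]
    - [0,0,0]
    - [0,0,0]
    - [0,0,0]
    - [0,0,0]
    - [0,0,0]
  gripper: [0,0,0,0,0,0,0,0]

```text
time: 4.1
position: [0.5008, -0.2966, 0.1123]
orientation: [[0.997, 0.078, 0.005], [0.078, -0.997, -0.003], [0.005, 0.004, -1.0]]
ft_force: [0.2, -4.1, 13.7]
grip_width: 0.22
gripper_force: 51.8
```

Call:
move_arm:
  translation:
    - [0,0,0]
    - [0,0,0]
    - [0,0,0]
  rotation:
    - [0,0,0]
    - [0,0,0]
    - [0,0,0]
  gripper: [0,0,0]

```text
time: 4.4
position: [0.4998, -0.2966, 0.1105]
orientation: [[0.997, 0.078, 0.003], [0.078, -0.997, -0.003], [0.003, 0.003, -1.0]]
ft_force: [1.3, -5.9, 0.9]
grip_width: 0.222
gripper_force: 50.7
```

```bash
python3 - <<'E'
from h import *
snap('wrist','w2'); s=read_state(); print(s['position'],s['time'],s['ft_force'])
E
```

```text
[ 0.49975306 -0.29653564  0.11042615] 4.45 [ 1.64657817 -5.60819446  0.33655485]
```

View pics/w2.png

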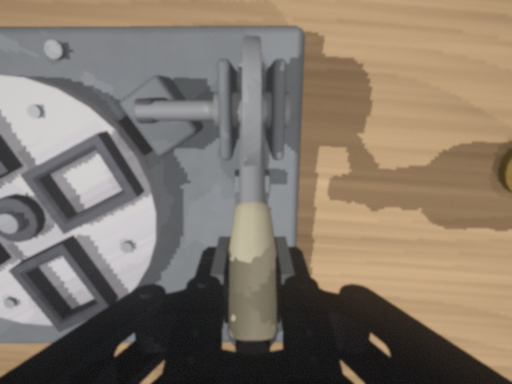

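Call:
move_arm:
  translation:
    - [-0.001,0,0.002]
    - [-0.001,0,0.002]
    - [0,0,0]
    - [0,0,0]
  rotation:
    - [0,0,0]
    - [0,0,0]
    - [0,0,0]
    - [0,0,0]
  gripper: [0,0,0,0]

```text
time: 4.85
position: [0.4991, -0.2967, 0.1088]
orientation: [[0.997, 0.078, 0.004], [0.078, -0.997, -0.003], [0.004, 0.003, -1.0]]
ft_force: [-1.4, -4.0, 11.6]
grip_width: 0.22
gripper_force: 51.7
```

Call:
move_arm:
  translation:
    - [-0.001,0,0.002]
    - [-0.001,0,0.002]
    - [0,0,0]
    - [0,0,0]
  rotation:
    - [0,0,0]
    - [0,0,0]
    - [0,0,0]
    - [0,0,0]
  gripper: [0,0,0,0]

```text
time: 5.25
position: [0.4978, -0.2967, 0.106]
orientation: [[0.997, 0.079, 0.005], [0.079, -0.997, -0.003], [0.004, 0.004, -1.0]]
ft_force: [-1.2, -4.0, 13.8]
grip_width: 0.219
gripper_force: 51.5
```

Call:
move_arm:
  translation:
    - [0,0,0]
    - [0,0,0]
    - [0,0,0]
    - [0,0,0]
    - [0,0,0]
    - [0,0,0]
  rotation:
    - [0,0,0]
    - [0,0,0]
    - [0,0,0]
    - [0,0,0]
    - [0,0,0]
    - [0,0,0]
  gripper: [1,1,1,1,1,1]

```text
time: 5.85
position: [0.4956, -0.2948, 0.1036]
orientation: [[0.997, 0.079, -0.0], [0.079, -0.997, 0.0], [-0.0, -0.0, -1.0]]
ft_force: [-0.1, 0.6, -0.7]
grip_width: 1.002
gripper_force: 0.0
```

Call:
move_arm:
  translation:
    - [0,0,-0.05]
    - [0,0,-0.05]
    - [0,0,-0.05]
    - [0,0,-0.05]
    - [0,0,0]
    - [0,0,0]
  rotation:
    - [0,0,0]
    - [0,0,0]
    - [0,0,0]
    - [0,0,0]
    - [0,0,0]
    - [0,0,0]
  gripper: [1,1,1,1,1,1]

```text
time: 6.45
position: [0.496, -0.2951, 0.2545]
orientation: [[0.997, 0.079, 0.001], [0.079, -0.997, -0.001], [0.001, 0.001, -1.0]]
ft_force: [1.5, -0.7, -0.5]
grip_width: 1.002
gripper_force: 0.0
```

```bash
python3 - <<'E'
from h import *
snap('wrist','w3'); s=read_state(); print(s['position'],s['time'],s['ft_force'])
from fit import *
Q=[]
for th in (.31,.63,.95,1.05): Q.append([p[5]-.105*np.sin(th),-.155,.088+.105*np.cos(th)])
print(proj('w3',W(np.r_[.4855,-.1427,.0803,0,0],np.array(Q)))*1.5)
cv2.imwrite('pics/w3v.png',cv2.resize(cv2.imread('pics/w3.png'),(768,576),interpolation=3))
go([.395,.224,.26],Rd(91.6-90))
E
```

```text
[ 0.49526797 -0.29471781  0.25321616] 6.5 [ 0.58331516 -0.57696282 -0.19305732]
[[383.7226 221.7335]
 [383.2444 277.4743]
 [382.7313 306.5919]
 [382.5776 310.7454]]
rot [-0.0001  0.0002  0.0162] rows 1.0 then trans [-0.1143 -0.6951 -0.009 ] rows 11.0
```

View pics/w3v.png

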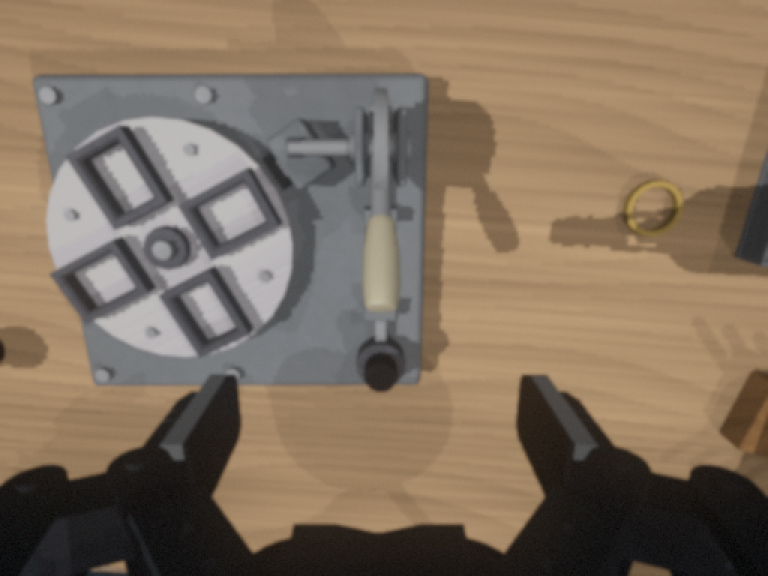

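The lever grip's free end is at view pixel (380,311), which matches the 0.95 rad prediction of (383,307), so the brake is on. The dial hasn't visibly moved. Next I'll go over the drawer handle with the fingers closing along x.

```bash
python3 - <<'E'
from h import *
go([.545,.235,.26],Rd(91.6))
E
```

```text
rot [-3.000e-04  1.000e-04 -4.838e-01] rows 11.0 then trans [ 0.7042  0.086  -0.009 ] rows 11.0
```

Call:
move_arm:
  translation:
    - [0,0,0]
    - [0,0,0]
    - [0,0,0]
    - [0,0,0]
    - [0,0,0]
    - [0,0,0]
    - [0,0,0]
    - [0,0,0]
  rotation:
    - [0,0,-0.044]
    - [0,0,-0.044]
    - [0,0,-0.044]
    - [0,0,-0.044]
    - [0,0,-0.044]
    - [0,0,-0.044]
    - [0,0,-0.044]
    - [0,0,-0.044]
  gripper: [1,1,1,1,1,1,1,1]

```text
time: 7.3
position: [0.4947, -0.2944, 0.2518]
orientation: [[0.371, 0.929, -0.003], [0.929, -0.371, 0.002], [0.001, -0.003, -1.0]]
ft_force: [-0.4, 0.7, 0.1]
grip_width: 1.0
gripper_force: 0.0
```

Call:
move_arm:
  translation:
    - [0,0,0]
    - [0,0,0]
    - [0,0,0]
    - [0.06,0.0075,0]
    - [0.06,0.0075,0]
    - [0.06,0.0075,0]
    - [0.06,0.0075,0]
    - [0.06,0.0075,0]
  rotation:
    - [0,0,-0.044]
    - [0,0,-0.044]
    - [0,0,-0.044]
    - [0,0,0]
    - [0,0,0]
    - [0,0,0]
    - [0,0,0]
    - [0,0,0]
  gripper: [1,1,1,1,1,1,1,1]

```text
time: 8.1
position: [0.5162, -0.0674, 0.2522]
orientation: [[-0.028, 1.0, -0.003], [1.0, 0.028, 0.001], [0.001, -0.003, -1.0]]
ft_force: [0.4, -0.1, 0.8]
grip_width: 1.001
gripper_force: 0.0
```

Call:
move_arm:
  translation:
    - [0.06,0.0075,0]
    - [0.06,0.0075,0]
    - [0.06,0.0075,0]
    - [0.06,0.0075,0]
    - [0.06,0.0075,0]
    - [0.06,0.0075,0]
    - [0.044,0.004,0]
    - [0,0,0]
  rotation:
    - [0,0,0]
    - [0,0,0]
    - [0,0,0]
    - [0,0,0]
    - [0,0,0]
    - [0,0,0]
    - [0,0,0]
    - [0,0,0]
  gripper: [0.33,0.33,0.33,0.33,0.33,0.33,0.33,0.33]

```text
time: 8.9
position: [0.543, 0.2409, 0.2522]
orientation: [[-0.037, 0.999, -0.003], [0.999, 0.037, 0.003], [0.003, -0.003, -1.0]]
ft_force: [0.2, 0.5, 0.7]
grip_width: 0.332
gripper_force: 0.0
```

```bash
python3 - <<'E'
from h import *
snap('wrist','w4'); s=read_state(); print(s['position'],s['time'],s['orientation'],s['qpos'])
cv2.imwrite('pics/w4v.png',cv2.resize(cv2.imread('pics/w4.png'),(768,576),interpolation=3))
E
```

```text
[0.54370523 0.23734942 0.25198631] 8.95 [[-3.36278133e-02  9.99428678e-01 -3.38924522e-03]
 [ 9.99434165e-01  3.36300574e-02  6.07305445e-04]
 [ 7.20938990e-04 -3.36690512e-03 -9.99994072e-01]] [-0.06898531  0.48220289 -0.57169728  1.64513365  0.28256423  1.10089476
 -0.6847767 ]
```

View pics/w4v.png

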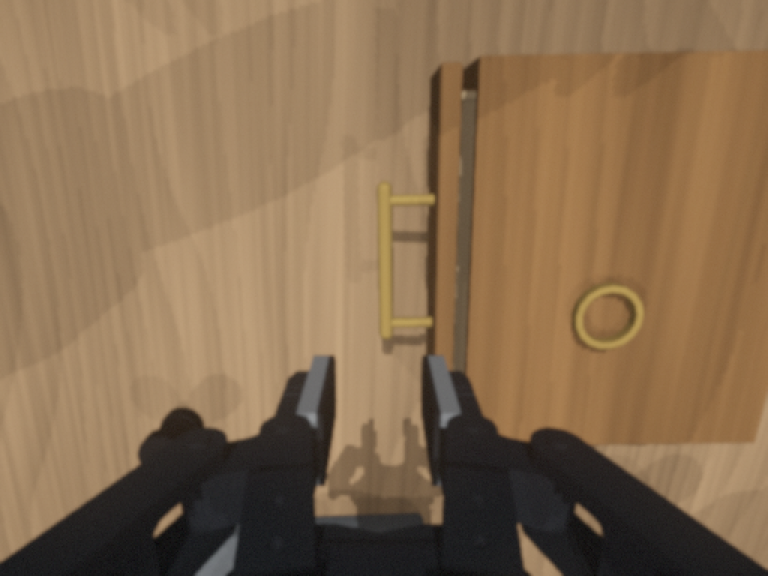

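The bar handle runs from view pixel (384,183) to (386,338), the front panel face is at about x=432, and ring2 on the unit is at (609,317).

```bash
python3 - <<'E'
from h import *
np.set_printoptions(precision=4,suppress=True)
v=lambda x,y:np.array((x,y))/1.5-.17
a,b=onz('w4',v(384,183),.052),onz('w4',v(386,338),.052); print(a,b,np.linalg.norm(a-b),np.degrees(np.arctan2(a[0]-b[0],a[1]-b[1])))
print('panel',onz('w4',v(451,70),.076),onz('w4',v(447,340),.076)); m=(a+b)/2; print(m)
yaw=90-np.degrees(np.arctan2(a[0]-b[0],a[1]-b[1])); print(yaw)
print('unit front',onz('w4',v(480,57),.085),onz('w4',v(466,443),.085))
print(tri(('w4',v(384,183)),('top0',(160+65/2.2-.3,120+191/2.2-.3))),tri(('w4',v(386,338)),('top0',(160+128/2.2-.3,120+191/2.2-.3))))
q=go([m[0],m[1],.252],Rd(yaw)); go([m[0],m[1],.032],start=q)
E
```

```text
[0.5443 0.2889 0.052 ] [0.5506 0.1712 0.052 ] 0.11782501482068378 -3.081298815044802
panel [0.5822 0.36   0.076 ] [0.5939 0.1816 0.076 ]
[0.5474 0.23   0.052 ]
93.0812988150448
unit front [0.5975 0.3664 0.085 ] [0.6134 0.1021 0.085 ]
[0.5446 0.2852 0.008 ] [0.5478 0.172  0.0536]
rot [-0.0011 -0.0002 -0.0064] rows 1.0 then trans [-0.01    0.0045 -0.    ] rows 1.0
rot [0. 0. 0.] rows 0.0 then trans [0.     0.     0.2933] rows 5.0
```

Call:
move_arm:
  translation:
    - [-0.01,0.0045,0]
    - [0,0,0.058]
    - [0,0,0.058]
    - [0,0,0.058]
    - [0,0,0.058]
    - [0,0,0.04]
    - [0,0,0.021]
    - [0,0,0]
  rotation:
    - [0,0,-0.0065]
    - [0,0,0]
    - [0,0,0]
    - [0,0,0]
    - [0,0,0]
    - [0,0,0]
    - [0,0,0]
    - [0,0,0]
  gripper: [0.33,0.33,0.33,0.33,0.33,0.33,0.33,0.33]

```text
time: 9.75
position: [0.5507, 0.2252, 0.0338]
orientation: [[-0.047, 0.999, 0.002], [0.999, 0.047, -0.002], [-0.002, 0.001, -1.0]]
ft_force: [-0.2, 0.2, -0.7]
grip_width: 0.328
gripper_force: 0.0
```

Call:
move_arm:
  translation:
    - [0,0,0]
    - [0,0,0]
    - [0,0,0]
    - [0,0,0]
  rotation:
    - [0,0,0]
    - [0,0,0]
    - [0,0,0]
    - [0,0,0]
  gripper: [0,0,0,0]

```text
time: 10.15
position: [0.5496, 0.2261, 0.0343]
orientation: [[-0.048, 0.999, 0.001], [0.999, 0.048, -0.001], [-0.001, 0.0, -1.0]]
ft_force: [0.7, -4.1, 3.4]
grip_width: 0.104
gripper_force: 48.8
```

Width 0.104 is about 9–11 mm, so the bar is gripped. Now I'll pull.

Call:
move_arm:
  translation:
    - [0,-0.015,0]
    - [0,-0.03,0]
    - [0,-0.03,0]
    - [0,-0.03,0]
    - [0,-0.03,0]
    - [0,-0.03,0]
    - [0,-0.015,0]
    - [0,0,0]
  rotation:
    - [0,0,0]
    - [0,0,0]
    - [0,0,0]
    - [0,0,0]
    - [0,0,0]
    - [0,0,0]
    - [0,0,0]
    - [0,0,0]
  gripper: [0,0,0,0,0,0,0,0]

```text
time: 10.95
position: [0.4115, 0.2187, 0.0342]
orientation: [[-0.05, 0.999, -0.003], [0.999, 0.05, -0.004], [-0.004, -0.003, -1.0]]
ft_force: [-0.7, -5.8, 7.1]
grip_width: 0.106
gripper_force: 50.6
```

Call:
move_arm:
  translation:
    - [0,-0.004,0]
    - [0,-0.004,0]
    - [0,0,0]
    - [0,0,0]
  rotation:
    - [0,0,0]
    - [0,0,0]
    - [0,0,0]
    - [0,0,0]
  gripper: [0,0,0,0]

```text
time: 11.35
position: [0.4075, 0.2185, 0.0342]
orientation: [[-0.048, 0.999, -0.001], [0.999, 0.048, -0.003], [-0.003, -0.001, -1.0]]
ft_force: [-0.4, -6.9, 8.4]
grip_width: 0.104
gripper_force: 50.8
```

Call:
move_arm:
  translation:
    - [0,0,0]
    - [0,0,0]
    - [0,0,-0.058]
    - [0,0,-0.058]
    - [0,0,-0.058]
    - [0,0,-0.058]
    - [0,0,-0.058]
    - [0,0,0]
  rotation:
    - [0,0,0]
    - [0,0,0]
    - [0,0,0]
    - [0,0,0]
    - [0,0,0]
    - [0,0,0]
    - [0,0,0]
    - [0,0,0]
  gripper: [0.33,0.33,0.33,0.33,0.33,0.33,0.33,0.33]

```text
time: 12.15
position: [0.4108, 0.2232, 0.2569]
orientation: [[-0.05, 0.999, 0.009], [0.999, 0.05, 0.005], [0.004, 0.009, -1.0]]
ft_force: [0.5, 1.2, -0.4]
grip_width: 0.33
gripper_force: 0.0
```

Call:
move_arm:
  translation:
    - [0.008,0.058,0]
    - [0.008,0.058,0]
    - [0.01,0.05,0]
    - [0,0,0]
    - [0,0,0]
  rotation:
    - [0,0,0]
    - [0,0,0]
    - [0,0,0]
    - [0,0,0]
    - [0,0,0]
  gripper: [1,1,1,1,1]

```text
time: 12.65
position: [0.531, 0.2466, 0.2504]
orientation: [[-0.05, 0.999, -0.002], [0.999, 0.05, 0.0], [0.001, -0.002, -1.0]]
ft_force: [-0.2, -0.0, -0.3]
grip_width: 0.998
gripper_force: 0.0
```

```bash
python3 - <<'E'
from h import *
snap('wrist','w5'); s=read_state(); print(s['position'],s['time'],s['orientation'])
cv2.imwrite('pics/w5v.png',cv2.resize(cv2.imread('pics/w5.png'),(768,576),interpolation=3))
E
```

```text
[0.53034683 0.24650013 0.25066337] 12.7 [[-5.02751516e-02  9.98733384e-01 -2.00918029e-03]
 [ 9.98735394e-01  5.02753501e-02  4.83691398e-05]
 [ 1.49320117e-04 -2.00420770e-03 -9.99997980e-01]]
```

View pics/w5v.png

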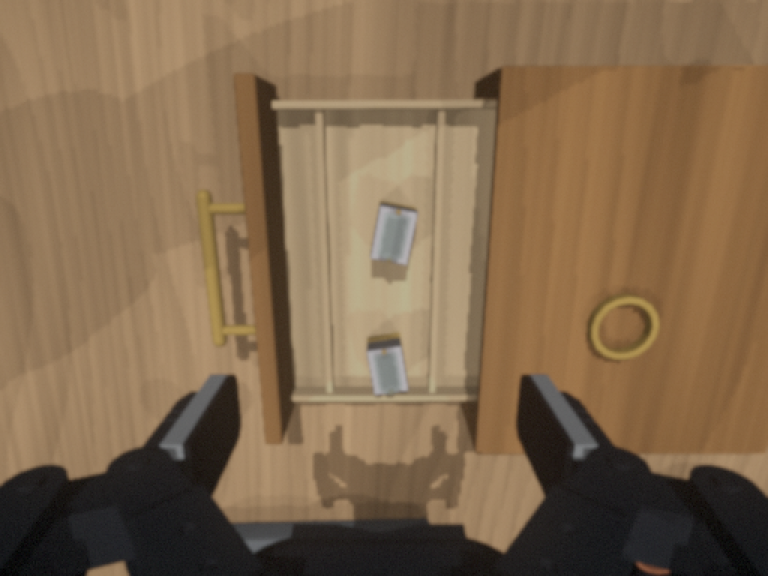

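Two cells are in the drawer. Cell A is at about (395,234), turned slightly, and cell B is at about (388,368). I'll segment them for precise poses.

```bash
cat >> h.py <<'E'
def cells(f,roi,z=.048,thr=8):
    im=np.load('pics/'+f+'.npz')['im'].astype(int); x0,y0,x1,y1=roi
    m=np.zeros(im.shape[:2],np.uint8); m[y0:y1,x0:x1]=((im[...,2]-im[...,0])>thr)[y0:y1,x0:x1]
    m=cv2.morphologyEx(m,cv2.MORPH_CLOSE,np.ones((5,5)))
    n,l,st,ce=cv2.connectedComponentsWithStats(m); out=[]
    for i in range(1,n):
        if st[i,4]<150: continue
        c=cv2.findContours((l==i).astype(np.uint8),0,2)[0][0][:,0].astype(float)
        W=np.array([onz(f,u,z) for u in c])[:,:2]
        r=cv2.minAreaRect((W*1000).astype(np.float32)); b=cv2.boxPoints(r)/1000
        e=[b[1]-b[0],b[2]-b[1]]; k=np.argmax([np.linalg.norm(q) for q in e]); a=np.degrees(np.arctan2(e[k][1],e[k][0]))%180
        out.append((b.mean(0),sorted(np.linalg.norm(q) for q in e),a,st[i])); print('cell',out[-1][0].round(4),'size',np.round(out[-1][1],4),'yaw',round(a,1),'px',st[i])
    return out
E
python3 - <<'E'
from h import *
im=np.load('pics/w5.npz')['im']; print(im[156,263],im[150,235],im[245,258],im[232,256])
cells('w5',(190,80,320,262),thr=0)
E
```

```text
[128 133 130] [185 165 132] [129 135 131] [121 110  99]
cell [0.5407 0.2559] size [0.0199 0.0312] yaw 80.8 px [251 142  23  31 484]
cell [0.5428 0.146 ] size [0.0199 0.0317] yaw 101.8 px [249 235  19  26 365]
```

```bash
python3 - <<'E'
from h import *
go([.5407,.2559,.15],Rd(80.8))
E
```

```text
rot [-0.0006  0.      0.0671] rows 2.0 then trans [0.0146 0.0116 0.1342] rows 3.0
```

Call:
move_arm:
  translation:
    - [0,0,0]
    - [0,0,0]
    - [0.007,0.006,0.045]
    - [0.0076,0.0056,0.045]
    - [0,0,0.044]
    - [0,0,0]
    - [0,0,0]
  rotation:
    - [0,0,0.034]
    - [0,0,0.033]
    - [0,0,0]
    - [0,0,0]
    - [0,0,0]
    - [0,0,0]
    - [0,0,0]
  gripper: [0.6,0.6,0.6,0.6,0.6,0.6,0.6]

```text
time: 13.4
position: [0.5411, 0.2556, 0.1517]
orientation: [[0.16, 0.987, -0.001], [0.987, -0.16, -0.0], [-0.0, -0.001, -1.0]]
ft_force: [-0.5, 0.2, 0.9]
grip_width: 0.601
gripper_force: 0.0
```

```bash
python3 - <<'E'
from h import *
snap('wrist','w6'); s=read_state(); print(s['position'],s['time'])
o=cells('w6',(170,100,340,270),thr=0); o=[c for c in o if c[1][0]<.026]
a=cells('w5',(190,80,320,180),thr=0)[0]
def cen(f,c): return proj(f,[[c[0][0],c[0][1],.048]])[0]
for c in o: print(tri(('w5',cen('w5',a)),('w6',cen('w6',c))))
E
```

```text
[0.54207688 0.2559616  0.15276264] 13.45
cell [0.541  0.2555] size [0.0203 0.033 ] yaw 80.8 px [240 172  26  40 920]
cell [0.4686 0.2052] size [0.0087 0.0232] yaw 60.5 px [171 249  16  21 170]
cell [0.5407 0.2559] size [0.0199 0.0312] yaw 80.8 px [251 142  23  31 484]
[0.54084659 0.25588807 0.04858562]
[0.53150485 0.29337957 0.22499266]
```

View pics/w6.png

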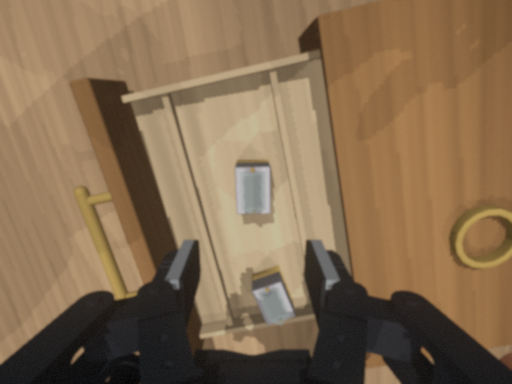

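Cell A is in line with the fingers at (0.541,0.256), and the triangulated top at 0.0486 confirms its height. Grasping it now.

Call:
move_arm:
  translation:
    - [0,-0.001,0.05]
    - [0,0,0.05]
    - [0,0,0.04]
    - [0,0,0.021]
    - [0,0,0]
    - [0,0,0]
  rotation:
    - [0,0,0]
    - [0,0,0]
    - [0,0,0]
    - [0,0,0]
    - [0,0,0]
    - [0,0,0]
  gripper: [0.6,0.6,0.6,0.6,0.6,0.6]

```text
time: 14.05
position: [0.5424, 0.2563, 0.0321]
orientation: [[0.161, 0.987, 0.002], [0.987, -0.161, 0.001], [0.002, 0.002, -1.0]]
ft_force: [0.9, 0.8, 0.0]
grip_width: 0.601
gripper_force: 0.0
```

Call:
move_arm:
  translation:
    - [0,0,0]
    - [0,0,0]
    - [0,0,0]
    - [0,0,0]
    - [0,0,0]
    - [0,0,0]
  rotation:
    - [0,0,0]
    - [0,0,0]
    - [0,0,0]
    - [0,0,0]
    - [0,0,0]
    - [0,0,0]
  gripper: [0,0,0,0,0,0]
  force: 50

```text
time: 14.65
position: [0.5426, 0.2562, 0.0323]
orientation: [[0.161, 0.987, 0.003], [0.987, -0.161, 0.001], [0.002, 0.003, -1.0]]
ft_force: [-1.4, -1.4, 5.8]
grip_width: 0.316
gripper_force: 49.9
```

Call:
move_arm:
  translation:
    - [0,0,-0.05]
    - [0,0,-0.06]
    - [0,0,-0.06]
    - [0,0,-0.06]
    - [0,0,-0.06]
    - [0,0,0]
  rotation:
    - [0,0,0]
    - [0,0,0]
    - [0,0,0]
    - [0,0,0]
    - [0,0,0]
    - [0,0,0]
  gripper: [0,0,0,0,0,0]

```text
time: 15.25
position: [0.5444, 0.2579, 0.2555]
orientation: [[0.161, 0.987, 0.011], [0.987, -0.161, 0.006], [0.007, 0.01, -1.0]]
ft_force: [0.5, 1.0, -1.6]
grip_width: 0.311
gripper_force: 50.2
```

```bash
python3 - <<'E'
from h import *
from fit import *
s=read_state(); print(s['position'],s['grip_width'])
Z=nests(np.r_[p[:4],0,p[5]],.066); print(Z, np.degrees(p[2]+p[3]))
q=go([.50,-.135,.25],Rd(31.5)); q=go([.50,-.135,.25],Rd(121.5))
E
```

```text
[0.5444 0.2579 0.2555] 0.31086580043196405
[[ 0.5132 -0.189   0.066 ]
 [ 0.5313 -0.1134  0.066 ]
 [ 0.4556 -0.0953  0.066 ]
 [ 0.4375 -0.1709  0.066 ]] 31.56244769656843
rot [ 0.0021 -0.0036  0.2735] rows 6.0 then trans [-0.3242  0.4157  0.0074] rows 8.0
rot [ 0.004  -0.0011 -0.2265] rows 5.0 then trans [-0.4157 -0.3242  0.0074] rows 8.0
```

Call:
move_arm:
  translation:
    - [0,0,0]
    - [0,0,0]
    - [0,0,0]
    - [0,0,0]
    - [0,0,0]
    - [0,0,0]
    - [0,0,0]
  rotation:
    - [0,0,0.0456]
    - [0,0,0.0456]
    - [0,0,0.0456]
    - [0,0,0.0456]
    - [0,0,0.0456]
    - [0,0,0.0456]
    - [0,0,0]
  gripper: [0,0,0,0,0,0,0]

```text
time: 15.95
position: [0.5408, 0.2554, 0.2477]
orientation: [[0.853, 0.522, -0.0], [0.522, -0.853, -0.0], [-0.0, 0.0, -1.0]]
ft_force: [-0.2, -0.1, -1.1]
grip_width: 0.315
gripper_force: 50.1
```

Call:
move_arm:
  translation:
    - [-0.0342,0.0516,0]
    - [-0.0342,0.0516,0]
    - [-0.0342,0.0516,0]
    - [-0.0342,0.0516,0]
    - [-0.0342,0.0516,0]
    - [-0.0342,0.0516,0]
    - [-0.0342,0.0516,0]
    - [-0.0342,0.0516,0]
  rotation:
    - [0,0,0]
    - [0,0,0]
    - [0,0,0]
    - [0,0,0]
    - [0,0,0]
    - [0,0,0]
    - [0,0,0]
    - [0,0,0]
  gripper: [0,0,0,0,0,0,0,0]

```text
time: 16.75
position: [0.5275, -0.1175, 0.2479]
orientation: [[0.85, 0.526, 0.0], [0.526, -0.85, -0.0], [0.0, 0.0, -1.0]]
ft_force: [0.5, 0.5, -2.1]
grip_width: 0.314
gripper_force: 50.1
```

Call:
move_arm:
  translation:
    - [0,0,0]
    - [0,0,0]
    - [0,0,0]
  rotation:
    - [0,0,0]
    - [0,0,0]
    - [0,0,0]
  gripper: [0,0,0]

```text
time: 17.05
position: [0.528, -0.1143, 0.2477]
orientation: [[0.851, 0.526, -0.0], [0.526, -0.851, 0.001], [0.0, -0.001, -1.0]]
ft_force: [-0.6, 0.3, -1.6]
grip_width: 0.313
gripper_force: 50.1
```

```bash
python3 - <<'E'
from h import *
snap('wrist','w7'); s=read_state(); print(s['position'],s['time'],s['orientation'],s['grip_width'])
cv2.imwrite('pics/w7v.png',cv2.resize(cv2.imread('pics/w7.png'),(768,576),interpolation=3))
E
```

```text
[ 0.52810278 -0.11394118  0.24776237] 17.1 [[ 8.50546912e-01  5.25899177e-01 -7.21050887e-05]
 [ 5.25899073e-01 -8.50546639e-01  7.61611508e-04]
 [ 3.39202125e-04 -6.85706316e-04 -9.99999707e-01]] 0.3115280270130665
```

View pics/w7v.png

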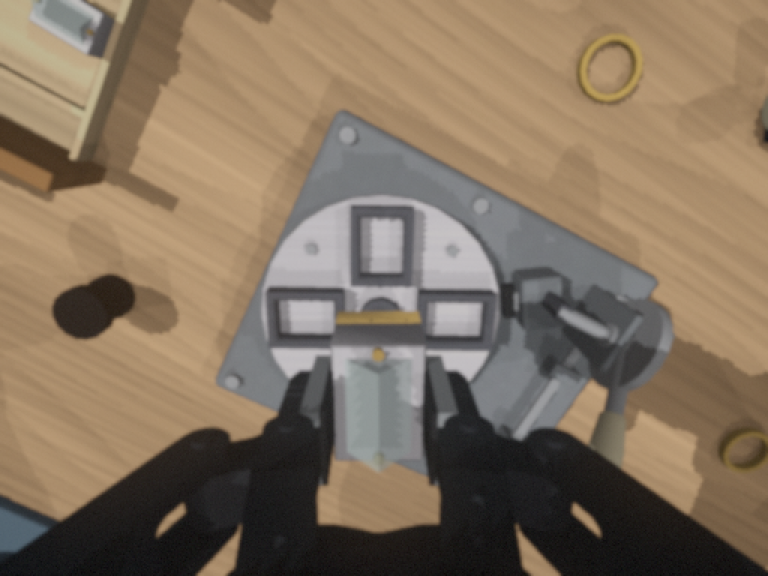

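The wrist view shows the held cell well seated between the pads. The target nest is at (382,246), with its left neighbour at about (306,319), its right at about (458,319), and cell B still in the drawer at the top left. I'll use intensity profiles to find the frame edges.

```bash
python3 - <<'E'
from h import *
g=cv2.cvtColor(np.load('pics/w7.npz')['im'],cv2.COLOR_RGB2GRAY)
print('v u=254',list(zip(range(130,200),g[130:200,252:257].mean(1).astype(int))))
print('h v=164',list(zip(range(228,284),g[162:167,228:284].mean(0).astype(int))))
print('h v=212 L',list(zip(range(172,236),g[210:213,172:236].mean(0).astype(int))))
print('h R',list(zip(range(274,338),g[210:213,274:338].mean(0).astype(int))))
print('v R u=303',list(zip(range(185,240),g[185:240,301:306].mean(1).astype(int))))
from fit import *
Z=nests(np.r_[p[:4],0,p[5]],.066); print(proj('w7',Z),proj('w7',nests(np.r_[p[:4],0,p[5]],.052)))
E
```

```text
v u=254 [(130, np.int64(151)), (131, np.int64(167)), (132, np.int64(173)), (133, np.int64(174)), (134, np.int64(175)), (135, np.int64(169)), (136, np.int64(148)), (137, np.int64(111)), (138, np.int64(85)), (139, np.int64(86)), (140, np.int64(89)), (141, np.int64(92)), (142, np.int64(90)), (143, np.int64(89)), (144, np.int64(100)), (145, np.int64(125)), (146, np.int64(154)), (147, np.int64(176)), (148, np.int64(187)), (149, np.int64(190)), (150, np.int64(190)), (151, np.int64(188)), (152, np.int64(189)), (153, np.int64(191)), (154, np.int64(191)), (155, np.int64(192)), (156, np.int64(191)), (157, np.int64(189)), (158, np.int64(189)), (159, np.int64(189)), (160, np.int64(190)), (161, np.int64(190)), (162, np.int64(188)), (163, np.int64(188)), (164, np.int64(187)), (165, np.int64(187)), (166, np.int64(188)), (167, np.int64(190)), (168, np.int64(190)), (169, np.int64(189)), (170, np.int64(186)), (171, np.int64(181)), (172, np.int64(177)), (173, np.int64(176)), (174, np.int64(176)), (175, np.int64(175)), (176, np.int64(175)), (177, np.int64(175)), (178, np.int64(176)), (179, np.int64(174)
[... 5149 characters left out ...]
t64(179)), (216, np.int64(177)), (217, np.int64(176)), (218, np.int64(175)), (219, np.int64(172)), (220, np.int64(170)), (221, np.int64(167)), (222, np.int64(154)), (223, np.int64(123)), (224, np.int64(83)), (225, np.int64(59)), (226, np.int64(59)), (227, np.int64(69)), (228, np.int64(79)), (229, np.int64(85)), (230, np.int64(90)), (231, np.int64(94)), (232, np.int64(108)), (233, np.int64(142)), (234, np.int64(173)), (235, np.int64(189)), (236, np.int64(193)), (237, np.int64(192)), (238, np.int64(191)), (239, np.int64(191))]
[[303.8504 215.5172]
 [253.6423 166.0129]
 [203.0133 215.1757]
 [253.2222 260.2091]] [[301.954  210.9408]
 [253.605  163.1402]
 [204.8532 210.6136]
 [253.203  254.2498]]
```

```bash
python3 - <<'E'
from h import *
np.set_printoptions(precision=4,suppress=True)
t=np.array([np.cos(np.radians(31.6)),np.sin(np.radians(31.6))]); n=np.array([t[1],-t[0]])
def P(u,v,z): q=onz('w7',(u,v),z)[:2]; return q@t,q@n
up,_=P(254,145.3,.066); lo,_=P(254,190.7,.066); print('span',up-lo,'expect .049; centre r',up-.021,lo+.028)
a,_=P(254,181.7,.052); b,_=P(254,136.6,.052); print('floor-based',a+.021,b-.028,b-a)
_,l=P(233.3,164,.066);_,r=P(275.3,164,.066);_,l2=P(240.2,164,.066);_,r2=P(268.2,164,.066);print(r-l,(l+r)/2,r2-l2,(l2+r2)/2)
cr=(up-.021+lo+.028)/2; cn=((l+r)/2+(l2+r2)/2)/2; c=cr*t+cn*n; print('nest1',c)
# dial centre from side nests
_,L=P(177.9,212,.066);_,R=P(330,212,.066); print('dial n',(L+R)/2,R-L)
_,Li=P(186,212,.066);_,Ri=P(321,212,.066); print((Li+Ri)/2,Ri-Li,'expect .166/.15')
u,_=P(303,200.9,.066); d,_=P(303,233,.066); print('dial r from R nest',u-.015,d+.022,'->nest',u-.015+.055,d+.022+.055)
s=read_state(); tc=s['position'][:2]; print('tcp in t,n',tc@t,tc@n,'yaw',np.degrees(np.arctan2(*s['orientation'][[1,0],0])))
# held cell estimate: brass foot bottom edge etc
E
```

```text
span 0.048419557187660944 expect .049; centre r 0.39365879988451424 0.39423924269685334
floor-based 0.3932735941316258 0.39360848940730037 0.049334895275674584
0.043556514654236045 0.37559403770135785 0.02903771567024388 0.37549206257760315
nest1 [ 0.5323 -0.1134]
dial n 0.375402109348098 0.16535884411398438
0.37492240977695235 0.14676913901547195 expect .166/.15
dial r from R nest 0.33990982071272313 0.3392268071798263 ->nest 0.3949098207127231 0.3942268071798263
tcp in t,n 0.39009578795832567 0.3737651871617785 yaw 31.728790185292254
```

Call:
move_arm:
  translation:
    - [0.0063,0.0023,0.03]
    - [0,0,0.055]
    - [0,0,0.055]
    - [0,0,0.05]
    - [0,0,0.022]
    - [0,0,0]
    - [0,0,0]
    - [0,0,0]
  rotation:
    - [0,0,0]
    - [0,0,0]
    - [0,0,0]
    - [0,0,0]
    - [0,0,0]
    - [0,0,0]
    - [0,0,0]
    - [0,0,0]
  gripper: [0,0,0,0,0,0,0,0]

```text
time: 17.9
position: [0.5343, -0.1143, 0.0903]
orientation: [[0.852, 0.524, 0.003], [0.524, -0.852, -0.0], [0.002, 0.002, -1.0]]
ft_force: [-0.2, 0.7, -1.0]
grip_width: 0.312
gripper_force: 50.0
```

```bash
python3 - <<'E'
from h import *
t=np.array([np.cos(np.radians(31.6)),np.sin(np.radians(31.6))]); n=np.array([t[1],-t[0]])
s=read_state(); tc=s['position'][:2]; print('err mm',1000*(.3948-tc@t),1000*(.3755-tc@n),s['position'])
E
```

```text
err mm -0.39717768838987144 -1.7999682214405732 [ 0.53429995 -0.11427879  0.09029229]
```

Call:
move_arm:
  translation:
    - [0,-0.0013,0.006]
    - [0,0,0.006]
    - [0,0,0.006]
    - [0,0,0.005]
    - [0,0,0.004]
    - [0,0,0]
    - [0,0,0]
  rotation:
    - [0,0,0]
    - [0,0,0]
    - [0,0,0]
    - [0,0,0]
    - [0,0,0]
    - [0,0,0]
    - [0,0,0]
  gripper: [0,0,0,0,0,0,0]

```text
time: 18.6
position: [0.5324, -0.1139, 0.0684]
orientation: [[0.853, 0.522, -0.0], [0.522, -0.853, 0.0], [-0.0, -0.0, -1.0]]
ft_force: [-0.6, 0.1, -1.7]
grip_width: 0.311
gripper_force: 50.1
```

Call:
move_arm:
  translation:
    - [0,0,0.002]
    - [0,0,0.002]
    - [0,0,0]
    - [0,0,0]
  rotation:
    - [0,0,0]
    - [0,0,0]
    - [0,0,0]
    - [0,0,0]
  gripper: [0,0,0,0]

```text
time: 19.0
position: [0.5326, -0.114, 0.0681]
orientation: [[0.853, 0.522, 0.0], [0.522, -0.853, -0.001], [-0.0, 0.001, -1.0]]
ft_force: [-11.0, 1.7, 29.7]
grip_width: 0.313
gripper_force: 53.9
```

Call:
move_arm:
  translation:
    - [0,0,-0.004]
    - [0,0,0]
    - [0,0,0]
    - [0,0,0]
    - [0,0,-0.05]
    - [0,0,-0.06]
    - [0,0,-0.065]
    - [0,0,-0.065]
  rotation:
    - [0,0,0]
    - [0,0,0]
    - [0,0,0]
    - [0,0,0]
    - [0,0,0]
    - [0,0,0]
    - [0,0,0]
    - [0,0,0]
  gripper: [0.6,0.6,0.6,0.6,0.6,0.6,0.6,0.6]

```text
time: 19.8
position: [0.532, -0.1138, 0.25]
orientation: [[0.853, 0.523, -0.001], [0.523, -0.853, 0.0], [-0.001, -0.001, -1.0]]
ft_force: [0.7, -0.5, -0.7]
grip_width: 0.599
gripper_force: 0.0
```

Call:
move_arm:
  translation:
    - [0,0,0]
    - [0,0,0]
    - [0,0,0]
    - [0,0,0]
    - [0,0,0]
    - [0,0,0]
    - [0,0,0]
    - [0,0,0]
  rotation:
    - [0,0,0]
    - [0,0,-0.046]
    - [0,0,-0.046]
    - [0,0,-0.046]
    - [0,0,-0.046]
    - [0,0,-0.046]
    - [0,0,-0.046]
    - [0,0,-0.046]
  gripper: [0.6,0.6,0.6,0.6,0.6,0.6,0.6,0.6]

```text
time: 20.6
position: [0.5321, -0.1138, 0.2477]
orientation: [[0.003, 1.0, -0.001], [1.0, -0.003, 0.0], [0.0, -0.001, -1.0]]
ft_force: [0.1, -1.7, 1.1]
grip_width: 0.596
gripper_force: 0.0
```

```bash
python3 - <<'E'
from h import *
s=read_state(); print(s['position'],s['ft_force'],s['time'])
q=go([.5428,.146,.25],Rd(101.8)); go([.5428,.146,.15],start=q)
E
```

```text
[ 0.53211721 -0.11384048  0.24766381] [ 0.07084922 -1.72960921  1.10635001] 20.6
rot [-0.0003 -0.0001 -0.0667] rows 2.0 then trans [ 0.3362  0.0848 -0.0031] rows 6.0
rot [0. 0. 0.] rows 0.0 then trans [0.     0.     0.1333] rows 2.0
```

Call:
move_arm:
  translation:
    - [0,0,0]
    - [0,0,0]
    - [0.056,0.014,0]
    - [0.056,0.014,0]
    - [0.056,0.014,0]
    - [0.056,0.014,0]
    - [0.056,0.014,0]
    - [0.056,0.015,0]
  rotation:
    - [0,0,-0.033]
    - [0,0,-0.033]
    - [0,0,0]
    - [0,0,0]
    - [0,0,0]
    - [0,0,0]
    - [0,0,0]
    - [0,0,0]
  gripper: [0.6,0.6,0.6,0.6,0.6,0.6,0.6,0.6]

```text
time: 21.4
position: [0.545, 0.1472, 0.2478]
orientation: [[-0.196, 0.981, -0.001], [0.981, 0.196, -0.0], [-0.0, -0.001, -1.0]]
ft_force: [1.3, -0.0, -0.4]
grip_width: 0.6
gripper_force: 0.0
```

Call:
move_arm:
  translation:
    - [0,0,0.043]
    - [0,0,0.043]
    - [0,0,0.043]
    - [0,0,0]
    - [0,0,0]
  rotation:
    - [0,0,0]
    - [0,0,0]
    - [0,0,0]
    - [0,0,0]
    - [0,0,0]
  gripper: [0.6,0.6,0.6,0.6,0.6]

```text
time: 21.9
position: [0.5451, 0.1458, 0.1517]
orientation: [[-0.197, 0.98, -0.001], [0.98, 0.197, 0.0], [0.0, -0.001, -1.0]]
ft_force: [0.3, -0.3, 0.1]
grip_width: 0.601
gripper_force: 0.0
```

```bash
python3 - <<'E'
from h import *
snap('wrist','w8'); s=read_state(); print(s['position'],s['time'],s['orientation'][:,0])
o=cells('w8',(170,100,340,270),thr=0)
E
```

```text
[0.54605927 0.14612782 0.1528151 ] 21.95 [-1.96550471e-01  9.80493597e-01  4.68456846e-04]
cell [0.5507 0.1352] size [0.0198 0.0331] yaw 90.0 px [243 185  30  40 865]
cell [0.618  0.0991] size [0.0087 0.0242] yaw 119.4 px [316 247  17  23 170]
```

View pics/w8.png

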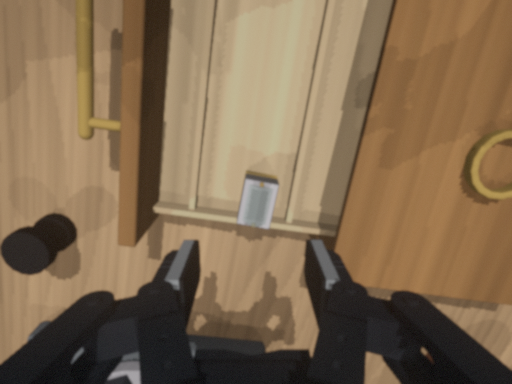

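Cell B has been knocked to (0.551,0.135) at yaw 90 and now sits by the side wall. I'll check the wall clearance and replan.

```bash
python3 - <<'E'
from h import *
a,b=onz('w8',(165,208),.032),onz('w8',(325,231),.032); x=.5507; print(a,b,'wall y',a[1]+(b[1]-a[1])*(x-a[0])/(b[0]-a[0]))
c=[onz('w8',u,z) for u,z in [((248,172),.048),((278,178),.048),((270,228),.048),((238,222),.048)]]; print(np.array(c).round(4))
im=np.load('pics/w8.npz')['im'][150:245,220:300]; 
cv2.imwrite('pics/w8z.png',cv2.resize(im[:,:,::-1],None,fx=6,fy=6,interpolation=3))
go([.5507,.1352,.15],Rd(90))
E
```

```text
[0.47401073 0.11149949 0.032     ] [0.61704197 0.11792066 0.032     ] wall y 0.11494233602404785
[[0.5384 0.1615 0.048 ]
 [0.5628 0.1614 0.048 ]
 [0.5658 0.1178 0.048 ]
 [0.5385 0.1178 0.048 ]]
rot [ 0.0004 -0.0002  0.063 ] rows 2.0 then trans [-0.0146  0.0062  0.0038] rows 1.0
```

View pics/w8z.png

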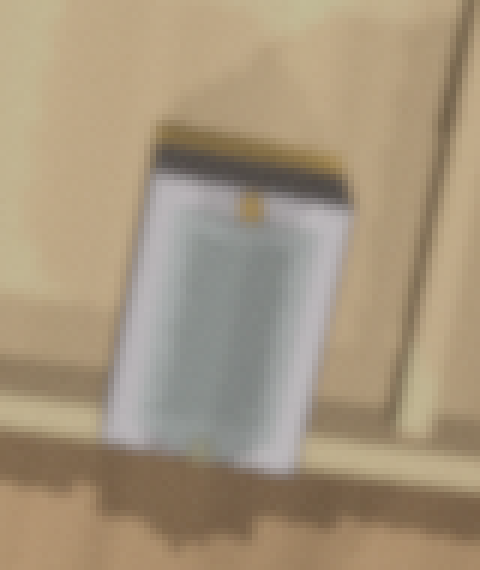

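```bash
python3 - <<'E'
from h import *
c=np.array([onz('w8',(220+x/6-.4,150+y/6-.4),.048) for x,y in [(155,172),(352,208),(298,475),(103,443)]]); print(c.round(4),c.mean(0),np.linalg.norm(np.diff(c,axis=0),axis=1))
d=c[0]+c[1]-c[2]-c[3]; print(np.degrees(np.arctan2(d[1],d[0])))
s=read_state(); print(s['position'])
E
```

```text
[[0.5374 0.156  0.048 ]
 [0.5642 0.1564 0.048 ]
 [0.5654 0.117  0.048 ]
 [0.5377 0.1164 0.048 ]] [0.55116131 0.13644142 0.048     ] [0.02677625 0.03937578 0.02761644]
91.11424235329926
[0.54605927 0.14612782 0.1528151 ]
```

Call:
move_arm:
  translation:
    - [0,0,0]
    - [0,0,0]
    - [-0.0137,0.0067,0]
    - [0,0,0.05]
    - [0,0,0.05]
    - [0,0,0.04]
    - [0,0,0.02]
    - [0,0,0]
  rotation:
    - [0,0,0.03]
    - [0,0,0.03]
    - [0,0,0]
    - [0,0,0]
    - [0,0,0]
    - [0,0,0]
    - [0,0,0]
    - [0,0,0]
  gripper: [0.6,0.6,0.6,0.6,0.6,0.6,0.6,0.6]

```text
time: 22.75
position: [0.5501, 0.1347, 0.0309]
orientation: [[-0.01, 1.0, -0.002], [1.0, 0.01, -0.001], [-0.001, -0.002, -1.0]]
ft_force: [-0.4, 0.1, 0.3]
grip_width: 0.6
gripper_force: 0.0
```

Call:
move_arm:
  translation:
    - [0,0,0]
    - [0,0,0]
    - [0,0,0]
    - [0,0,0]
    - [0,0,0]
    - [0,0,0]
    - [0,0,0]
  rotation:
    - [0,0,0]
    - [0,0,0]
    - [0,0,0]
    - [0,0,0]
    - [0,0,0]
    - [0,0,0]
    - [0,0,0]
  gripper: [0.6,0,0,0,0,0,0]
  force: 50

```text
time: 23.45
position: [0.552, 0.1358, 0.0336]
orientation: [[-0.009, 1.0, 0.003], [1.0, 0.009, 0.0], [0.0, 0.003, -1.0]]
ft_force: [-1.1, -0.8, 6.4]
grip_width: 0.311
gripper_force: 49.5
```

Call:
move_arm:
  translation:
    - [0,0,-0.05]
    - [0,0,-0.06]
    - [0,0,-0.06]
    - [0,0,-0.06]
    - [0,0,-0.06]
    - [0,0,0]
    - [0,0,0]
  rotation:
    - [0,0,0]
    - [0,0,0]
    - [0,0,0]
    - [0,0,-0.0432]
    - [0,0,-0.0432]
    - [0,0,-0.0432]
    - [0,0,-0.0432]
  gripper: [0,0,0,0,0,0,0]

```text
time: 24.15
position: [0.5513, 0.1356, 0.2517]
orientation: [[-0.529, 0.848, 0.004], [0.848, 0.529, -0.0], [-0.002, 0.003, -1.0]]
ft_force: [-0.5, 0.4, -2.8]
grip_width: 0.312
gripper_force: 51.0
```

Call:
move_arm:
  translation:
    - [-0.0327,-0.045,0]
    - [-0.0327,-0.045,0]
    - [-0.0327,-0.045,0]
    - [-0.0327,-0.045,0]
    - [-0.0327,-0.045,0]
    - [-0.0327,-0.045,0]
    - [0,0,0]
    - [0,0,0]
  rotation:
    - [0,0,0]
    - [0,0,0]
    - [0,0,0]
    - [0,0,0]
    - [0,0,0]
    - [0,0,0]
    - [0,0,0]
    - [0,0,0]
  gripper: [0,0,0,0,0,0,0,0]

```text
time: 24.95
position: [0.4549, -0.0968, 0.2498]
orientation: [[-0.523, 0.853, 0.001], [0.853, 0.523, -0.001], [-0.001, 0.0, -1.0]]
ft_force: [-0.1, 0.3, -1.5]
grip_width: 0.312
gripper_force: 51.0
```

```bash
python3 - <<'E'
from h import *
snap('wrist','w9'); s=read_state(); print(s['position'],s['time'],np.degrees(np.arctan2(*s['orientation'][[1,0],0])),s['grip_width'])
cv2.imwrite('pics/w9v.png',cv2.resize(cv2.imread('pics/w9.png'),(768,576),interpolation=3))
E
```

```text
[ 0.45543116 -0.09558018  0.2497664 ] 25.0 121.64570076592284 0.31028314652124617
```

View pics/w9v.png

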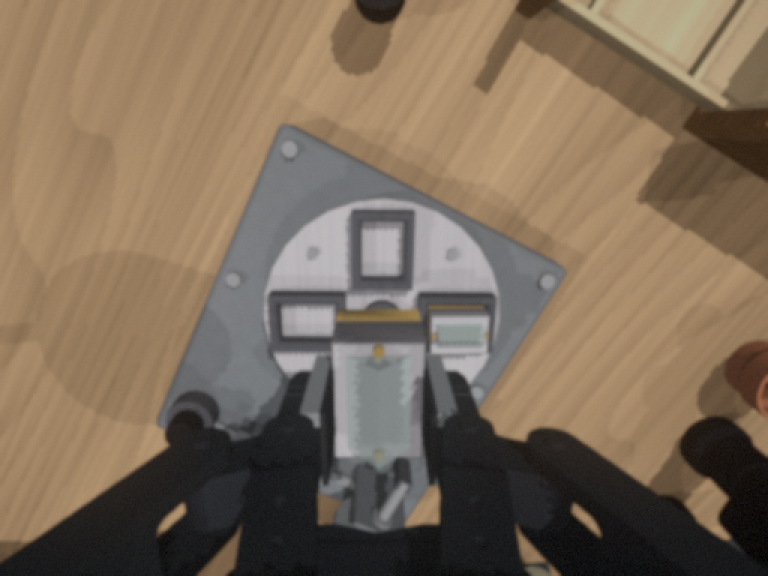

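The wrist view shows cell A seated in the right-hand nest at (458,335), the free target nest at (382,250), and the held cell straight between the pads. I'll measure the nest from edge profiles.

```bash
python3 - <<'E'
from h import *
np.set_printoptions(precision=4,suppress=True)
g=cv2.cvtColor(np.load('pics/w9.npz')['im'],cv2.COLOR_RGB2GRAY).astype(float)
def cross(a,lo,th=130):
    out=[]
    for i in range(len(a)-1):
        if (a[i]-th)*(a[i+1]-th)<0: out.append((round(lo+i+(th-a[i])/(a[i+1]-a[i]),1),'dn' if a[i]>th else 'up'))
    return out
print(cross(g[130:205,252:257].mean(1),130)); print(cross(g[163:170,225:286].mean(0),225,115))
t=np.array([np.cos(np.radians(121.6)),np.sin(np.radians(121.6))]); n=np.array([t[1],-t[0]])
s=read_state(); tc=s['position'][:2]; print('tcp',tc@t,tc@n, 'pred nest',np.array([.4567,-.0954])@t,np.array([.4567,-.0954])@n)
def P(u,v,z): q=onz('w9',(u,v),z)[:2]; return q@t,q@n
d=cross(g[130:205,252:257].mean(1),130)
for v,k in d: print(v,k,'z66',P(254,v,.066)[0],'z52',P(254,v,.052)[0])
for u,k in cross(g[163:170,225:286].mean(0),225,115): print(u,k,P(u,166,.066)[1])
E
```

```text
[(np.float64(131.6), 'up'), (np.float64(139.0), 'dn'), (np.float64(149.4), 'up'), (np.float64(183.0), 'dn'), (np.float64(195.2), 'up'), (np.float64(199.4), 'dn')]
[(np.float64(233.6), 'dn'), (np.float64(240.3), 'up'), (np.float64(267.4), 'dn'), (np.float64(274.9), 'up')]
tcp -0.32004772695400263 0.3378203185039312 pred nest -0.3205591127737818 0.33899543539358434
131.6 up z66 -0.2819969049953002 z52 -0.2836503286022271
139.0 dn z66 -0.28945587764264086 z52 -0.29143016955952034
149.4 up z66 -0.3001158786807489 z52 -0.30254873998498355
183.0 dn z66 -0.33604168508883564 z52 -0.34001999418204376
195.2 up z66 -0.34967905092217544 z52 -0.35424400897282526
199.4 dn z66 -0.35445060900009595 z52 -0.3592208288004116
233.6 dn 0.31752241964267247
240.3 up 0.32452578252152275
267.4 dn 0.35285570621777496
274.9 up 0.36069690950365807
```

Call:
move_arm:
  translation:
    - [-0.001,0.0014,0.03]
    - [0,0,0.055]
    - [0,0,0.055]
    - [0,0,0.05]
    - [0,0,0.024]
    - [0,0,0]
    - [0,0,0]
    - [0,0,0]
  rotation:
    - [0,0,0]
    - [0,0,0]
    - [0,0,0]
    - [0,0,0]
    - [0,0,0]
    - [0,0,0]
    - [0,0,0]
    - [0,0,0]
  gripper: [0,0,0,0,0,0,0,0]

```text
time: 25.8
position: [0.4581, -0.0956, 0.0902]
orientation: [[-0.525, 0.851, 0.003], [0.851, 0.525, -0.0], [-0.002, 0.002, -1.0]]
ft_force: [-0.2, 0.3, -2.8]
grip_width: 0.313
gripper_force: 50.9
```

```bash
python3 - <<'E'
from h import *
t=np.array([np.cos(np.radians(121.6)),np.sin(np.radians(121.6))]); n=np.array([t[1],-t[0]])
s=read_state(); tc=s['position'][:2]; print('err mm',1000*(-.3208-tc@t),1000*(.3389-tc@n),s['position'])
E
```

```text
err mm 0.643552835459249 -1.207138390242335 [ 0.4581103  -0.09557078  0.09018862]
```

Call:
move_arm:
  translation:
    - [0.0003,-0.0006,0.006]
    - [0,0,0.006]
    - [0,0,0.006]
    - [0,0,0.005]
    - [0,0,0.004]
    - [0,0,0]
    - [0,0,0]
  rotation:
    - [0,0,0]
    - [0,0,0]
    - [0,0,0]
    - [0,0,0]
    - [0,0,0]
    - [0,0,0]
    - [0,0,0]
  gripper: [0,0,0,0,0,0,0]

```text
time: 26.5
position: [0.4567, -0.0959, 0.0695]
orientation: [[-0.525, 0.851, 0.001], [0.851, 0.525, -0.001], [-0.001, 0.0, -1.0]]
ft_force: [-2.4, 1.4, 15.6]
grip_width: 0.309
gripper_force: 53.1
```

Call:
move_arm:
  translation:
    - [0,0,0.001]
    - [0,0,0.001]
    - [0,0,0]
    - [0,0,0]
  rotation:
    - [0,0,0]
    - [0,0,0]
    - [0,0,0]
    - [0,0,0]
  gripper: [0,0,0,0]

```text
time: 26.9
position: [0.4569, -0.0959, 0.0694]
orientation: [[-0.525, 0.851, 0.001], [0.851, 0.525, -0.002], [-0.002, -0.0, -1.0]]
ft_force: [-8.8, 2.6, 36.2]
grip_width: 0.312
gripper_force: 55.7
```

Call:
move_arm:
  translation:
    - [0,0,-0.003]
    - [0,0,0]
    - [0,0,0]
    - [0,0,0]
    - [0,0,-0.05]
    - [0,0,-0.06]
    - [0,0,-0.065]
    - [0,0,-0.065]
  rotation:
    - [0,0,0]
    - [0,0,0]
    - [0,0,0]
    - [0,0,0]
    - [0,0,0]
    - [0,0,0]
    - [0,0,0]
    - [0,0,0]
  gripper: [0.6,0.6,0.6,0.6,0.6,0.6,0.6,0.6]

```text
time: 27.7
position: [0.4554, -0.096, 0.2507]
orientation: [[-0.525, 0.851, -0.001], [0.851, 0.525, 0.001], [0.001, -0.001, -1.0]]
ft_force: [0.7, -0.8, -0.6]
grip_width: 0.603
gripper_force: 0.0
```

```bash
python3 - <<'E'
from h import *
snap('wrist','w10'); snap('top','top1'); snap('scene','sc1'); s=read_state(); print(s['position'],s['time'])
cells('w10',(180,120,345,250),z=.084,thr=0)
a=cv2.resize(cv2.imread('pics/w10.png')[110:270,150:350],(500,400),interpolation=3); b=cv2.resize(cv2.imread('pics/sc1.png')[190:300,140:260],(300,275),interpolation=3)
d=cv2.resize(cv2.imread('pics/top1.png')[120:270,160:365],(300,220),interpolation=3)
c=np.zeros((495,800,3),np.uint8); c[:400,:500]=a; c[:275,500:]=b; c[275:,500:]=d; cv2.imwrite('pics/chk.png',c)
E
```

```text
[ 0.45805797 -0.0966113   0.25199396] 27.85
cell [ 0.4721 -0.1043] size [0.1359 0.1747] yaw 31.7 px [  180   120   165   130 13755]
```

View pics/chk.png

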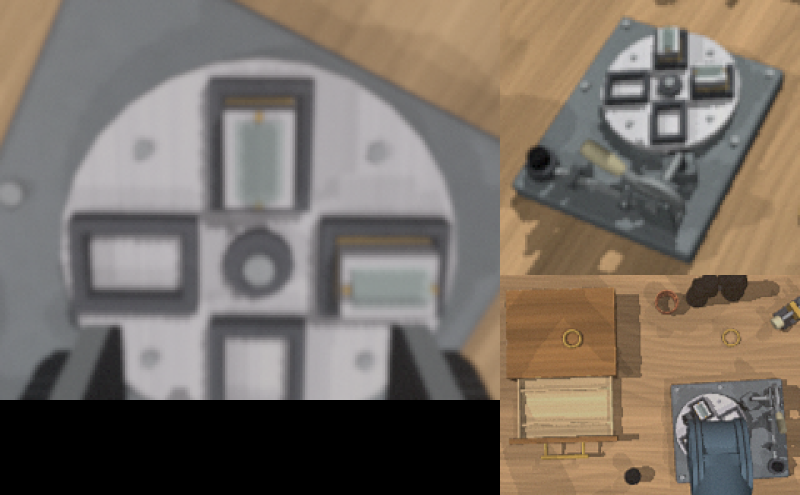

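Both cells sit square in the top and right-hand nests, and the contact depths match (35.8 mm rise against 36 mm expected). The drawer is empty, and in the scene inset the lever is still pulled over. I'll go to the button with the gripper shut.

Call:
move_arm:
  translation:
    - [-0.0394,-0.0418,0]
    - [-0.0394,-0.0418,0]
    - [-0.0394,-0.0418,0]
    - [-0.0394,-0.0418,0]
    - [-0.0394,-0.0418,0]
    - [0,0,0]
    - [0,0,0]
    - [0,0,0]
  rotation:
    - [0,0,0]
    - [0,0,0]
    - [0,0,0]
    - [0,0,0]
    - [0,0,0]
    - [0,0,0]
    - [0,0,0]
    - [0,0,0]
  gripper: [0,0,0,0,0,0,0,0]

```text
time: 28.65
position: [0.4001, -0.3027, 0.2482]
orientation: [[-0.526, 0.85, -0.001], [0.85, 0.526, 0.002], [0.002, -0.0, -1.0]]
ft_force: [0.3, 0.3, 0.7]
grip_width: 0.003
gripper_force: 0.0
```

```bash
python3 - <<'E'
from h import *
print('w3 btn',onz('w3',(380/1.5,368/1.5),.07),'w1',onz('w1',(444/1.5,363/1.5),.07),'w9',onz('w9',(187/1.5,430/1.5),.07))
print(read_state()['position'],read_state()['grip_width']); go([.401,-.304,.085])
E
```

```text
w3 btn [ 0.40683586 -0.30329238  0.07      ] w1 [ 0.40444278 -0.30252515  0.07      ] w9 [ 0.40127093 -0.29378413  0.07      ]
[ 0.4001242  -0.30265238  0.24822921] 0.002851930219966194
rot [0. 0. 0.] rows 0.0 then trans [-2.600e-03  1.000e-04  2.176e-01] rows 4.0
```

Call:
move_arm:
  translation:
    - [-0.002,0.0015,0.05]
    - [0,0,0.055]
    - [0,0,0.055]
    - [0,0,0.055]
    - [0,0,0]
    - [0,0,0]
  rotation:
    - [0,0,0]
    - [0,0,0]
    - [0,0,0]
    - [0,0,0]
    - [0,0,0]
    - [0,0,0]
  gripper: [0,0,0,0,0,0]

```text
time: 29.25
position: [0.4024, -0.3035, 0.0884]
orientation: [[-0.526, 0.85, -0.001], [0.85, 0.526, 0.001], [0.001, 0.0, -1.0]]
ft_force: [0.3, -1.1, 0.7]
grip_width: -0.0
gripper_force: 0.0
```

Call:
move_arm:
  translation:
    - [0,0,0.008]
    - [0,0,0.008]
    - [0,0,0.006]
    - [0,0,0.005]
    - [0,0,0.004]
    - [0,0,0]
    - [0,0,0]
  rotation:
    - [0,0,0]
    - [0,0,0]
    - [0,0,0]
    - [0,0,0]
    - [0,0,0]
    - [0,0,0]
    - [0,0,0]
  gripper: [0,0,0,0,0,0,0]

```text
time: 29.95
position: [0.4021, -0.3052, 0.065]
orientation: [[-0.524, 0.851, 0.0], [0.851, 0.524, -0.001], [-0.001, -0.0, -1.0]]
ft_force: [-0.4, -1.2, 3.7]
grip_width: 0.0
gripper_force: 1.9
```

Call:
move_arm:
  translation:
    - [0,0,0.004]
    - [0,0,0.002]
    - [0,0,0.001]
    - [0,0,0]
    - [0,0,0]
    - [0,0,0]
    - [0,0,0]
    - [0,0,0]
  rotation:
    - [0,0,0]
    - [0,0,0]
    - [0,0,0]
    - [0,0,0]
    - [0,0,0]
    - [0,0,0]
    - [0,0,0]
    - [0,0,0]
  gripper: [0,0,0,0,0,0,0,0]

```text
time: 30.75
position: [0.4023, -0.3053, 0.0618]
orientation: [[-0.525, 0.851, 0.0], [0.851, 0.525, -0.002], [-0.002, -0.001, -1.0]]
ft_force: [-7.3, 2.8, 33.5]
grip_width: -0.003
gripper_force: 16.3
```

Call:
move_arm:
  translation:
    - [0,0,0]
    - [0,0,0]
    - [0,0,0]
    - [0,0,0]
    - [0,0,0]
    - [0,0,0]
    - [0,0,0]
    - [0,0,0]
  rotation:
    - [0,0,0]
    - [0,0,0]
    - [0,0,0]
    - [0,0,0]
    - [0,0,0]
    - [0,0,0]
    - [0,0,0]
    - [0,0,0]
  gripper: [0,0,0,0,0,0,0,0]

```text
time: 31.55
position: [0.4023, -0.3053, 0.0618]
orientation: [[-0.525, 0.851, 0.0], [0.851, 0.525, -0.002], [-0.002, -0.001, -1.0]]
ft_force: [-7.4, 3.1, 31.7]
grip_width: 0.0
gripper_force: 16.3
```

```bash
python3 - <<'E'
from h import *
from fit import *
snap('scene','sc2')
P0=np.r_[.4855,-.1427,.0803,0,0]; K,_=ld('sc2'); im=np.load('pics/sc2.npz')['im'].astype(int); i0=np.load('pics/scene0.npz')['im'].astype(int); i1=np.load('pics/sc1.npz')['im'].astype(int)
for th in (0,.31,.63,.95):
    q=W(P0,np.array([[p[5]-.09*np.sin(th),-.155,.088+.09*np.cos(th)]])); u,v=proj('sc2',q)[0].round().astype(int); print(th,u,v,[a[v-1:v+2,u-1:u+2].mean((0,1)).round() for a in (i0,i1,im)])
E
```

```text
0 198 254 [array([113., 108.,  87.]), array([65., 69., 70.]), array([125., 120.,  97.])]
0.31 189 251 [array([74., 79., 80.]), array([68., 72., 73.]), array([64., 68., 69.])]
0.63 182 250 [array([111., 118., 119.]), array([101.,  99.,  87.]), array([103., 110., 111.])]
0.95 177 251 [array([111., 118., 120.]), array([140., 135., 109.]), array([103., 110., 111.])]
```

The cream grip colour is back at the upright pixel, so the lever has sprung back. I'll lift off and go to the drawer handle, keeping clear of the minimum reach.

Call:
move_arm:
  translation:
    - [0,0,-0.01]
    - [0,0,-0.02]
    - [0,0,-0.05]
    - [0,0,-0.06]
    - [0,0,-0.06]
    - [0,0,-0.05]
    - [0,0,0]
    - [0,0,0]
  rotation:
    - [0,0,0]
    - [0,0,0]
    - [0,0,0]
    - [0,0,0]
    - [0,0,0.0395]
    - [0,0,0.0395]
    - [0,0,0.0395]
    - [0,0,0.0395]
  gripper: [0,0,0,0,0,0,0,0]

```text
time: 32.4
position: [0.4024, -0.3051, 0.2481]
orientation: [[-0.051, 0.999, 0.002], [0.999, 0.051, -0.001], [-0.002, 0.002, -1.0]]
ft_force: [0.1, 0.5, -1.0]
grip_width: 0.0
gripper_force: 0.0
```

Call:
move_arm:
  translation:
    - [0.0556,0.0205,0]
    - [0.0556,0.0205,0]
    - [0.0556,0.0205,0]
    - [0.0556,0.0205,0]
    - [0.0556,0.0205,0]
    - [0.0556,0.0205,0]
    - [0,0,0]
  rotation:
    - [0,0,0]
    - [0,0,0]
    - [0,0,0]
    - [0,0,0]
    - [0,0,0]
    - [0,0,0]
    - [0,0,0]
  gripper: [0.33,0.33,0.33,0.33,0.33,0.33,0.33]

```text
time: 33.1
position: [0.4812, -0.0426, 0.2471]
orientation: [[-0.066, 0.998, 0.001], [0.998, 0.066, 0.004], [0.004, 0.002, -1.0]]
ft_force: [0.7, -0.1, 0.2]
grip_width: 0.329
gripper_force: 0.0
```

Call:
move_arm:
  translation:
    - [0.0605,-0.0128,0]
    - [0.0605,-0.0128,0]
    - [0.0605,-0.0128,0]
    - [0.0605,-0.0128,0]
    - [0.0605,-0.0128,0]
    - [0.0605,-0.0128,0]
    - [0,0,0]
    - [0,0,0]
  rotation:
    - [0,0,0]
    - [0,0,0]
    - [0,0,0]
    - [0,0,0]
    - [0,0,0]
    - [0,0,0]
    - [0,0,0]
    - [0,0,0]
  gripper: [0.33,0.33,0.33,0.33,0.33,0.33,0.33,0.33]

```text
time: 33.9
position: [0.4067, 0.2192, 0.2466]
orientation: [[-0.059, 0.998, -0.001], [0.998, 0.059, -0.0], [-0.0, -0.001, -1.0]]
ft_force: [0.2, -0.2, 0.7]
grip_width: 0.331
gripper_force: 0.0
```

```bash
python3 - <<'E'
from h import *
s=read_state(); print(s['position'],s['ft_force'],s['time'],np.degrees(np.arctan2(*s['orientation'][[1,0],0])))
go([.4075,.2185,.034],Rd(93))
E
```

```text
[0.40669994 0.21922771 0.24663237] [ 0.16155959 -0.15048124  0.68346439] 33.9 93.36373926761496
rot [-0.0003  0.0001  0.002 ] rows 1.0 then trans [-0.001   0.001   0.2835] rows 5.0
```

Call:
move_arm:
  translation:
    - [0,0.001,0.06]
    - [0,0,0.06]
    - [0,0,0.06]
    - [0,0,0.06]
    - [0,0,0.043]
    - [0,0,0]
    - [0,0,0]
    - [0,0,0]
  rotation:
    - [0,0,0]
    - [0,0,0]
    - [0,0,0]
    - [0,0,0]
    - [0,0,0]
    - [0,0,0]
    - [0,0,0]
    - [0,0,0]
  gripper: [0.33,0.33,0.33,0.33,0.33,0.33,0,0]

```text
time: 34.7
position: [0.4086, 0.2167, 0.0345]
orientation: [[-0.053, 0.999, -0.0], [0.999, 0.053, -0.002], [-0.002, -0.0, -1.0]]
ft_force: [1.1, -1.6, -3.2]
grip_width: 0.112
gripper_force: 48.6
```

Call:
move_arm:
  translation:
    - [0,0,0]
    - [0,0,0]
    - [0,0,0]
  rotation:
    - [0,0,0]
    - [0,0,0]
    - [0,0,0]
  gripper: [0,0,0]

```text
time: 35.0
position: [0.4078, 0.2167, 0.0344]
orientation: [[-0.054, 0.999, -0.001], [0.999, 0.054, -0.003], [-0.003, -0.001, -1.0]]
ft_force: [1.2, -4.7, -3.2]
grip_width: 0.103
gripper_force: 48.7
```

Call:
move_arm:
  translation:
    - [0,0.015,0]
    - [0,0.03,0]
    - [0,0.03,0]
    - [0,0.03,0]
    - [0,0.03,0]
    - [0,0.03,0]
    - [0,0.015,0]
    - [0,0,0]
  rotation:
    - [0,0,0]
    - [0,0,0]
    - [0,0,0]
    - [0,0,0]
    - [0,0,0]
    - [0,0,0]
    - [0,0,0]
    - [0,0,0]
  gripper: [0,0,0,0,0,0,0,0]

```text
time: 35.8
position: [0.5449, 0.224, 0.0345]
orientation: [[-0.053, 0.999, 0.001], [0.999, 0.053, -0.002], [-0.002, 0.001, -1.0]]
ft_force: [1.2, -5.9, 0.5]
grip_width: 0.105
gripper_force: 50.1
```

Call:
move_arm:
  translation:
    - [0,0.005,0]
    - [0,0.005,0]
    - [0,0,0]
    - [0,0,0]
  rotation:
    - [0,0,0]
    - [0,0,0]
    - [0,0,0]
    - [0,0,0]
  gripper: [0,0,0,0]

```text
time: 36.2
position: [0.5507, 0.2243, 0.0345]
orientation: [[-0.054, 0.999, -0.0], [0.999, 0.054, -0.003], [-0.003, -0.0, -1.0]]
ft_force: [2.2, -5.9, -1.7]
grip_width: 0.109
gripper_force: 49.9
```

Keep pushing in small steps until the stop resists.

Call:
move_arm:
  translation:
    - [0,0.004,0]
    - [0,0.004,0]
    - [0,0,0]
    - [0,0,0]
  rotation:
    - [0,0,0]
    - [0,0,0]
    - [0,0,0]
    - [0,0,0]
  gripper: [0,0,0,0]

```text
time: 36.6
position: [0.5562, 0.2246, 0.0345]
orientation: [[-0.054, 0.999, -0.001], [0.999, 0.054, -0.003], [-0.003, -0.001, -1.0]]
ft_force: [0.9, -5.9, 0.8]
grip_width: 0.109
gripper_force: 50.2
```

Call:
move_arm:
  translation:
    - [0,0.002,0]
    - [0,0.002,0]
    - [0,0,0]
    - [0,0,0]
  rotation:
    - [0,0,0]
    - [0,0,0]
    - [0,0,0]
    - [0,0,0]
  gripper: [0,0,0,0]

```text
time: 37.0
position: [0.5562, 0.2245, 0.0344]
orientation: [[-0.055, 0.998, -0.006], [0.998, 0.055, -0.005], [-0.005, -0.006, -1.0]]
ft_force: [-8.2, -7.8, 8.5]
grip_width: 0.103
gripper_force: 51.1
```

Call:
move_arm:
  translation:
    - [0,0,0]
    - [0,-0.003,0]
    - [0,0,0]
    - [0,0,-0.02]
    - [0,0,-0.06]
    - [0,0,-0.06]
    - [0,0,-0.06]
    - [0,0,-0.06]
  rotation:
    - [0,0,0]
    - [0,0,0]
    - [0,0,0]
    - [0,0,0]
    - [0,0,0]
    - [0,0,0]
    - [0,0,0]
    - [0,0,0]
  gripper: [0.3,0.3,0.3,0.3,0.3,0.3,0.3,0.3]

```text
time: 37.8
position: [0.557, 0.2276, 0.233]
orientation: [[-0.057, 0.998, 0.001], [0.998, 0.057, 0.001], [0.001, 0.001, -1.0]]
ft_force: [1.1, -0.3, -0.1]
grip_width: 0.299
gripper_force: 0.0
```

Call:
move_arm:
  translation:
    - [0,-0.005,0]
    - [0,0,0]
    - [0,0,0]
  rotation:
    - [0,0,0]
    - [0,0,0]
    - [0,0,0]
  gripper: [0.33,0.33,0.33]

```text
time: 38.1
position: [0.5529, 0.2265, 0.2293]
orientation: [[-0.056, 0.998, -0.001], [0.998, 0.056, -0.001], [-0.001, -0.001, -1.0]]
ft_force: [-0.1, 0.7, 0.4]
grip_width: 0.327
gripper_force: 0.0
```

```bash
python3 - <<'E'
from h import *
from fit import *
snap('wrist','w11'); snap('scene','sc3'); s=read_state(); print(s['position'],s['ft_force'],s['time'])
v=lambda x,y:np.array((x,y))/1.5-.17
# handle bar + gap profile: compare with w4 at the handle mid row
for f in('w4','w11'):
    im=np.load('pics/'+f+'.npz')['im'].astype(int)
    a=im[150,230:330]; yel=np.where((a[:,0]-a[:,2]>70)&(a[:,0]>110))[0]+230
    print(f,'row150 yellow cols',yel)
    print([tuple(x) for x in im[150,280:326:2].tolist()])
P0=np.r_[.4855,-.1427,.0803,0,0]; im=np.load('pics/sc3.npz')['im'].astype(int)
for th in (0,.31,.63,.95):
    q=W(P0,np.array([[p[5]-.09*np.sin(th),-.155,.088+.09*np.cos(th)]])); u,w=proj('sc3',q)[0].round().astype(int); print(th,im[w-1:w+2,u-1:u+2].mean((0,1)).round())
i1=np.load('pics/sc2.npz')['im'].astype(int); r=(slice(195,245),slice(175,240)); print('dial change sc2->sc3',np.abs(im-i1)[r].mean(), 'sc1',np.abs(im-np.load('pics/sc1.npz')['im'].astype(int))[r].mean())
E
```

```text
[0.5527 0.2265 0.2286] [-0.0287 -0.0075 -0.3854] 38.2
w4 row150 yellow cols [252 253 254 255 256 257 258 259 260 293 294 295 296 297 298 299 300 301
 302 303 316 317 318 319 320 321 322 323 324 325 326 327 328 329]
[(152, 124, 93), (144, 118, 88), (122, 98, 73), (80, 60, 39), (75, 55, 34), (82, 59, 37), (131, 97, 61), (150, 112, 72), (151, 113, 72), (149, 112, 71), (146, 109, 69), (144, 107, 70), (126, 96, 65), (105, 86, 65), (100, 83, 63), (100, 83, 63), (100, 83, 63), (101, 77, 52), (146, 108, 70), (153, 113, 71), (153, 113, 72), (156, 116, 74), (156, 117, 76)]
w11 row150 yellow cols [251 252 253 254 255 256 257 258 259 294 295 296 297 298 299 300 301 302
 303 304 305 311 312 313 314 315 316 317 318 319 320 321 322 323 324 325
 326 327 328 329]
[(109, 88, 64), (104, 83, 60), (97, 77, 55), (84, 65, 42), (73, 52, 29), (74, 53, 33), (86, 62, 38), (133, 98, 62), (150, 113, 71), (151, 111, 71), (149, 110, 70), (144, 107, 69), (139, 102, 65), (128, 95, 61), (94, 71, 48), (127, 95, 60), (152, 114, 73), (153, 114, 73), (154, 115, 74), (157, 116, 75), (157, 117, 76), (154, 114, 74), (153, 115, 73)]
0 [126. 120.  98.]
0.31 [72. 77. 78.]
0.63 [116. 124. 126.]
0.95 [117. 124. 126.]
dial change sc2->sc3 13.013948717948718 sc1 14.268307692307692
```

The tray strip between panel and unit is gone, so the drawer is shut, and the lever is upright. One stillness check on the dial, then I'll hand in.

Call:
move_arm:
  translation:
    - [0,0,0]
    - [0,0,0]
    - [0,0,0]
    - [0,0,0]
    - [0,0,0]
    - [0,0,0]
    - [0,0,0]
    - [0,0,0]
  rotation:
    - [0,0,0]
    - [0,0,0]
    - [0,0,0]
    - [0,0,0]
    - [0,0,0]
    - [0,0,0]
    - [0,0,0]
    - [0,0,0]
  gripper: [0.33,0.33,0.33,0.33,0.33,0.33,0.33,0.33]

```text
time: 39.0
position: [0.5534, 0.2269, 0.2298]
orientation: [[-0.056, 0.998, 0.0], [0.998, 0.056, -0.0], [-0.0, 0.0, -1.0]]
ft_force: [-0.5, -0.1, 0.7]
grip_width: 0.328
gripper_force: 0.0
```

```bash
python3 - <<'E'
from h import *
snap('scene','sc4'); L=lambda f:np.load('pics/'+f+'.npz')['im'].astype(int)
r=(slice(195,245),slice(175,240)); d=np.abs(L('sc4')-L('sc3'))[r].mean(); print(d)
if d<3: print(close_job())
E
```

```text
1.715794871794872
the job is handed in; nothing more can be done
None
```

I handed the job in at about 39 s and the judge returned no verdict: the drawer held two cells and both are home in nests (B had been knocked aside and was re-found), the lever is back upright, the dial is still and the drawer is shut.

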